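# Clamp the row of drink cartons and dial in the count

### The arm

A 6-joint arm with a two-finger parallel gripper is mounted at the origin on a cart in front of the work surface, level with it; the furniture and walls round the work are solid. World frame = base frame: x ahead of the robot, y to its left, z up, the work surface at z = 0. Lengths are in m, angles in degrees, forces in N, time in s.
With the tool pointing down it reaches from about 0.35 to 0.875 m from the base axis. Payload 4.2 kg.
Tool frame: the origin (TCP) lies on the centre line of the jaws, within the pads' length; the fingertips stand 19 mm ahead of it and the grasp point (between the pads) is the TCP; z points along the fingers, y is the line along which they close (so a half turn about z gives the same grasp; the last joint's range is limited). The gripper opens to 87 mm and grips with 3 to 60 N. Pads are 19 mm wide; open, the fingers measure 117 mm over their backs; the gripper's body (75 mm by 190 mm) begins 51 mm behind the grasp point.
Start: joints at [85.119, 22.042, 0.453, 0, -68.411, -14.817], TCP at [0.211, 0.588, 0.242] pointing down, gripper open.
Joint ranges: [-179.83, 179.83], [-69.29, 118.12], [-61.27, 80.66], [-181.25, 117.63], [-171.15, -9.14], [-177.46, 177.46]. Speed limits (degrees/s): [159.86, 159.86, 180, 180, 180, 180].

### API

Orientations are given as a 3x3 rotation matrix whose columns are the frame's x, y, z axes.
In Python, from station import sense, capture, finish_job, search_frame, masks_of gives the robot as it stands.
- The arm moves only by the tool drive_tool, never from a script. Its argument "rows" is a list of rows, each a list of 7 numbers: the opening in per cent of the stroke, from 0 (shut) to 100 (fully open), then the shift along the world's x, y, z in mm, then the turn, a rotation vector about the world's x, y, z in rad. In form: [[fingers, dx, dy, dz, wx, wy, wz], ...]. A call has 1 to 5 rows; each row shifts and turns the commanded pose from where the row before left it; what a row does not reach is not made up. A row lasts 1/12 s, in which the tool goes at most 41.7 mm and 7.16 degrees, less where a joint would pass 70% of its speed; a pose out of reach is approached as far as the arm can. A call is refused whole if a number of a shift passes 41.7 or a number of a turn 0.125, either way. A call with a gripper value outside its range is refused whole. The fingers move at their own pace and stop on an object; the grip force is fixed at half the most. Time passes only in rows, so rows that do not move let the fingers close. It gives the time, the measured TCP pose, the force, the opening and the grip force at its end, in the units of the state.
- sense(): the state, without advancing time (a new reading comes with each control period).
- capture(name): name is "scene" or "top"; returns a dict with "frame" (400x640x3 uint8, red, green, blue), "z_map" (400x640 float32, m along the optical axis (not along the pixel's ray), 0 where there is no reading), "fx", "fy", "cx", "cy" (pixels), "distortion" ([k1, k2, p1, p2, k3] as OpenCV has them; the pictures are not rectified), "R" (3x3) and "t" (3): a world point X has camera coordinates R X + t. Camera axes: x right, y down, z forward; pixel columns grow to the right and rows downward; lengths in m; the calibration is good to about 2 mm. A picture is of the moment at which its call begins.
- finish_job(): hands the job in; it is judged then, once.
Trained networks look in a picture, given as the dict that the camera call returned (one of the last four; its "shot" number tells which), for a name from the list of things; names that differ only in an ending like _2 or _b are one class to them, and where a whole thing is asked for, a point or a joint stands for the part that bears it (a point fixed in the world has none). Each returns a list of dicts, best first, with "p" (0 to 1); they miss things now and then, are a little off and sometimes report something else, mostly with a low value. They report only what shows in the picture. A call takes as long as a camera call. They do not tell look-alikes from the thing itself.
- search_frame(label, picture): "xy" ([column, row] in pixels, amid what is visible of it).
- masks_of(label, picture): "region" (400x640 bool, what is visible of it) and "xy" ([column, row] in pixels, amid what is visible of it).
The state is a dict: "time_s": time; "joints": joint angles; "joint_velocities": joint speeds; "effort": joint torques, N m; "tcp_pos": TCP position; "ee_rot": TCP orientation; "wrist_force": force on the tool from outside, world axes, zero at the start; "moment": the same for the moment, N m; "gripper_width": opening from 0.0 (shut) to 1.0 (fully open); "gripper_force": force on a finger pad.
Only numpy, scipy, OpenCV 4.12 (cv2) and the standard library are available. Lean on these libraries where they do the work, as an engineer would, in place of code of your own. Each camera call takes 0.05 s, during which the arm holds its last target. There are 200 camera calls.

### The job

Open the row clamp and stand all the small drink cartons upright in one straight row between its jaws, on the row line in line with the jaws, with their 28 mm sides facing front and back so that each takes up 33 mm of the row. Slide the jaw shut until the cartons are all together against the fixed jaw and the sprung face is pressed in about half of its travel (green showing on the pin, no red). Only then click the count dial round to the number of cartons in the row, and do not shift the blue-sleeved cheese cup beside the clamp.

Things in the scene. Friction and masses are not known exactly. Their poses are not given: they have to be found in the camera images.
- clamp_datum (a point): Row clamp, like a big caliper: fixed blue jaw left, sliding blue jaw right (48 mm high, ending 20 mm in front of the row line), 31 mm high beam 80 to 110 mm behind the row line, bare worktop between the jaws. Point: foot of the fixed jaw's face on the row line. Axes: the row runs from here to -y; x across the row, away from the robot (row line x = 0); z up. Turned up to 0.1 rad.
- clamp_jaw (a joint): Sliding jaw, m: gap between the fixed jaw's face and the sliding jaw's sprung face while that is not pressed; 0 shut, 0.262 fully open. Slides along the clamp's y with an even drag of about 8 N and stays where it is left.
- jaw_handle (a point): Grip of the sliding jaw: upright black tab, 14 mm thick along the row (pinch that from above), 34 mm across, from 48 to 80 mm above the worktop. Point: on its middle, 66 mm above the worktop, 38 mm behind (to -y of) the unpressed sprung face. Axes as the clamp's.
- sprung_face (a joint): How far the sliding jaw's sprung rubber face (56 mm across, 4 to 44 mm above the worktop) is pressed in, m: 0 free, 0.017 at its stop, 0.35 N per mm. As it is pressed in, a pin comes out at the back of the jaw: first 3 mm of steel (not tight), then 10 mm of green (right), then red (too tight).
- dial (a joint): Count dial, rad: 0 at the red dot, growing clockwise seen from above to 3.1416. It clicks every 0.5236 rad (30 degrees); click k (0 to 6) is beside k white dots and reads 0.5236 k. Let go between clicks it jumps to the nearest one. About 0.05 N m carries it over a click.
- dial_grip (a point): Count dial on a fixed grey box (110 x 110 x 40 mm, turned up to 0.4 rad): grey grip bar 12 mm thick, 42 mm long, from 47 to 77 mm above the worktop, on a steel disc of 24 mm radius. Point: on the vertical turning axis, 66 mm above the worktop. Axes turn with the dial: y along the bar to the end with the orange pointer line, x across its 12 mm, z up.
- carton_0_mid (a point): Small dark blue drink carton, 28 x 33 x 57 mm (body 50 mm high, above it a crimp without hold), 60 g, bottom-heavy, waxed, standing upright on the worktop; this point is its middle, 25 mm above its foot. Axes: x across the 28 mm width (the sides to grasp), y along the 33 mm, z up. May be absent.
- carton_1_mid (a point): Small dark blue drink carton, 28 x 33 x 57 mm (body 50 mm high, above it a crimp without hold), 60 g, bottom-heavy, waxed, standing upright on the worktop; this point is its middle, 25 mm above its foot. Axes: x across the 28 mm width (the sides to grasp), y along the 33 mm, z up. May be absent.
- carton_2_mid (a point): Small dark blue drink carton, 28 x 33 x 57 mm (body 50 mm high, above it a crimp without hold), 60 g, bottom-heavy, waxed, standing upright on the worktop; this point is its middle, 25 mm above its foot. Axes: x across the 28 mm width (the sides to grasp), y along the 33 mm, z up. May be absent.
- carton_3_mid (a point): Small dark blue drink carton, 28 x 33 x 57 mm (body 50 mm high, above it a crimp without hold), 60 g, bottom-heavy, waxed, standing upright on the worktop; this point is its middle, 25 mm above its foot. Axes: x across the 28 mm width (the sides to grasp), y along the 33 mm, z up. May be absent.
- carton_4_mid (a point): Small dark blue drink carton, 28 x 33 x 57 mm (body 50 mm high, above it a crimp without hold), 60 g, bottom-heavy, waxed, standing upright on the worktop; this point is its middle, 25 mm above its foot. Axes: x across the 28 mm width (the sides to grasp), y along the 33 mm, z up. May be absent.
- carton_5_mid (a point): Small dark blue drink carton, 28 x 33 x 57 mm (body 50 mm high, above it a crimp without hold), 60 g, bottom-heavy, waxed, standing upright on the worktop; this point is its middle, 25 mm above its foot. Axes: x across the 28 mm width (the sides to grasp), y along the 33 mm, z up. May be absent.
- cup_mid (a point): Bystander: cheese cup in a blue sleeve, 87 x 86 x 74 mm; point 35 mm above the worktop. Leave it alone.
There are look-alikes about, which are no part of the job. What is shaped like the part that bears carton_2_mid but orange is not meant.

How it is judged (in metres and radians):
On the way, in this order (a step that is already met when the one before it is completed fails the run):
1. all the cartons stand in the row and the jaw is shut on them, its sprung face pressed in 3 to 13 mm (x of carton_0_mid in the frame of clamp_datum between -0.014 and 0.014 m and y of carton_0_mid in the frame of clamp_datum between -0.205 and 0 m and height (world z) of carton_0_mid between 0.018 and 0.032 m and angle between each of carton_0_mid, carton_1_mid, carton_2_mid, carton_3_mid, carton_4_mid, carton_5_mid's own z axis and vertical below 0.12 rad and angle between the x axis of each of carton_0_mid, carton_1_mid, carton_2_mid, carton_3_mid, carton_4_mid, carton_5_mid and the x axis of clamp_datum, either way round below 0.25 rad and x of carton_1_mid in the frame of clamp_datum between -0.014 and 0.014 m and y of carton_1_mid in the frame of clamp_datum between -0.205 and 0 m and height (world z) of carton_1_mid between 0.018 and 0.032 m and x of carton_2_mid in the frame of clamp_datum between -0.014 and 0.014 m and y of carton_2_mid in the frame of clamp_datum between -0.205 and 0 m and height (world z) of carton_2_mid between 0.018 and 0.032 m and x of carton_3_mid in the frame of clamp_datum between -0.014 and 0.014 m and y of carton_3_mid in the frame of clamp_datum between -0.205 and 0 m and height (world z) of carton_3_mid between 0.018 and 0.032 m and x of carton_4_mid in the frame of clamp_datum between -0.014 and 0.014 m and y of carton_4_mid in the frame of clamp_datum between -0.205 and 0 m and height (world z) of carton_4_mid between 0.018 and 0.032 m and x of carton_5_mid in the frame of clamp_datum between -0.014 and 0.014 m and y of carton_5_mid in the frame of clamp_datum between -0.205 and 0 m and height (world z) of carton_5_mid between 0.018 and 0.032 m and value of joint sprung_face between 0.003 and 0.013 m and (value of joint clamp_jaw between 0.115 and 0.134 m or value of joint clamp_jaw between 0.148 and 0.167 m or value of joint clamp_jaw between 0.181 and 0.2 m)), for 0.2 s.
2. with the row clamped, the count dial is on the click of the number of cartons (((value of joint clamp_jaw between 0.115 and 0.134 m and value of joint dial between 1.9644 and 2.2244 rad) or (value of joint clamp_jaw between 0.148 and 0.167 m and value of joint dial between 2.48799 and 2.74799 rad) or (value of joint clamp_jaw between 0.181 and 0.2 m and value of joint dial between 3.01159 and 3.27159 rad))), for 0.2 s.
At the end, for the whole second after the job is handed in: Cartons upright (0.12 rad), within 14 mm of the row line, square to it (0.25 rad), between the jaws; sprung face pressed in 3 to 13 mm; jaw gap fits the number of cartons side by side (33 mm each, less the press, within 4 mm); dial within 0.13 rad of that number's click (all of step 1 and ((value of joint clamp_jaw between 0.115 and 0.134 m and value of joint dial between 1.9644 and 2.2244 rad) or (value of joint clamp_jaw between 0.148 and 0.167 m and value of joint dial between 2.48799 and 2.74799 rad) or (value of joint clamp_jaw between 0.181 and 0.2 m and value of joint dial between 3.01159 and 3.27159 rad))); the robot touches nothing.
It fails at once if the cup is pushed more than 30 mm from its place (distance of cup_mid from where it was at the start of the episode above 0.03 m).
Of carton_0, carton_1, carton_2, carton_3, carton_4, carton_5 only 4 to 6 are there at a start; the rules pass over those that are not, and their reading is None.
At some moment in a run one of carton_0, carton_1, carton_2, carton_3, carton_4, carton_5 may be knocked a few centimetres aside while the robot is not near it.
It also fails if it takes over 210 s, if anything falls off the work surface, if the arm or the gripper's body presses on something with over 40 N, if the wrist force passes 120 N, or if a joint passes its speed limit or range.

## Working session

There is one attempt and no reset: what is moved stays moved. The work goes in short steps, Python scripts to look and compute and a tool call to move; the robot and the scene stay as the last step left them, time stands still between calls to the robot, and variables do not carry over. Pictures are saved under pics/ and viewed, at most 14 in all, crops included, and the job is handed in when it is done.

Besides the shell and the picture viewer there is one more tool, called after "Request:" in YAML: its name, and indented under it one key for each argument. drive_tool: Moves the arm, as the interface text tells. Its arguments: {"type":"object","properties":{"rows":{"type":"array"}},"required":["rows"]}

```bash
mkdir -p pics; cat > h.py <<'E'
import numpy as np, cv2
from station import *
def w2p(c,X):
    X=np.atleast_2d(np.asarray(X,float)); K=np.array([[c['fx'],0,c['cx']],[0,c['fy'],c['cy']],[0,0,1]])
    return cv2.projectPoints(X,cv2.Rodrigues(np.array(c['R'],float))[0],np.array(c['t'],float),K,np.array(c['distortion'],float))[0][:,0]
def ray(c,uv):
    K=np.array([[c['fx'],0,c['cx']],[0,c['fy'],c['cy']],[0,0,1]])
    n=cv2.undistortPoints(np.array(uv,float).reshape(-1,1,2),K,np.array(c['distortion'],float))[:,0]
    return np.c_[n,np.ones(len(n))]
def cloud(c,mask):
    r,q=np.nonzero(mask&(c['z_map']>0)); d=ray(c,np.c_[q,r])*c['z_map'][r,q][:,None]
    return (d-np.array(c['t']))@np.array(c['R'])
def atz(c,uv,z):
    R=np.array(c['R']);t=np.array(c['t']);o=-R.T@t;d=ray(c,uv)@R
    return o+d*((z-o[2])/d[:,2])[:,None]
def save(c,n,box=None,k=1):
    f=c['frame'][:,:,::-1]
    if box: f=f[box[1]:box[3],box[0]:box[2]]
    cv2.imwrite('pics/'+n+'.png',cv2.resize(f,None,fx=k,fy=k,interpolation=cv2.INTER_CUBIC))
E
python3 - <<'E'
from h import *
np.set_printoptions(precision=3,suppress=True)
for n in('scene','top'):
    c=capture(n); save(c,n,None,1.25)
    print(n,'cam',-np.array(c['R']).T@c['t'])
    for l in('carton_0_mid','jaw_handle','clamp_datum','dial_grip','cup_mid','sprung_face'):
        try:
            for m in search_frame(l,c):
                print(l,round(m['p'],2),np.round(m['xy']),atz(c,[m['xy']],{'c':.03,'j':.066,'d':.066,'s':.025}[l[0]])[0][:2])
        except Exception as e: print(l,e)
print(sense())
E
```

```text
scene cam [-0.016 -0.701  0.697]
carton_0_mid 0.87 [284. 235.] [ 0.477 -0.082]
clamp_datum 0.96 [322. 177.] [0.695 0.02 ]
dial_grip 0.58 [363. 260.] [ 0.509 -0.28 ]
dial_grip 0.35 [308. 247.] [ 0.459 -0.179]
cup_mid 0.87 [434. 244.] [ 0.68  -0.328]
sprung_face 0.53 [295. 183.] [0.633 0.055]
top cam [ 0.513 -0.034  1.093]
carton_0_mid 0.55 [323. 238.] [ 0.468 -0.081]
carton_0_mid 0.47 [283. 153.] [0.688 0.024]
carton_0_mid 0.37 [284. 137.] [0.731 0.02 ]
jaw_handle 0.78 [282. 153.] [0.684 0.024]
clamp_datum 0.65 [285. 139.] [0.725 0.018]
sprung_face 0.67 [278. 169.] [0.648 0.037]
{'time_s': 0.7, 'joints': array([ 85.12 ,  22.037,   0.451,   0.001, -68.412, -14.816]), 'joint_velocities': array([-0.043,  0.02 , -0.056,  0.014,  0.009,  0.023]), 'effort': array([ -0.   , -39.033,  18.758,   4.224,   0.015,  -0.   ]), 'tcp_pos': array([0.211, 0.588, 0.242]), 'ee_rot': array([[ 0.941, -0.337,  0.   ],
       [-0.337, -0.941,  0.   ],
       [ 0.   , -0.   , -1.   ]]), 'wrist_force': array([0.669, 0.345, 0.503]), 'moment': array([-0.054, -0.005,  0.017]), 'gripper_force': 0.0, 'gripper_width': 0.9974836211863869}
```

View pics/scene.png

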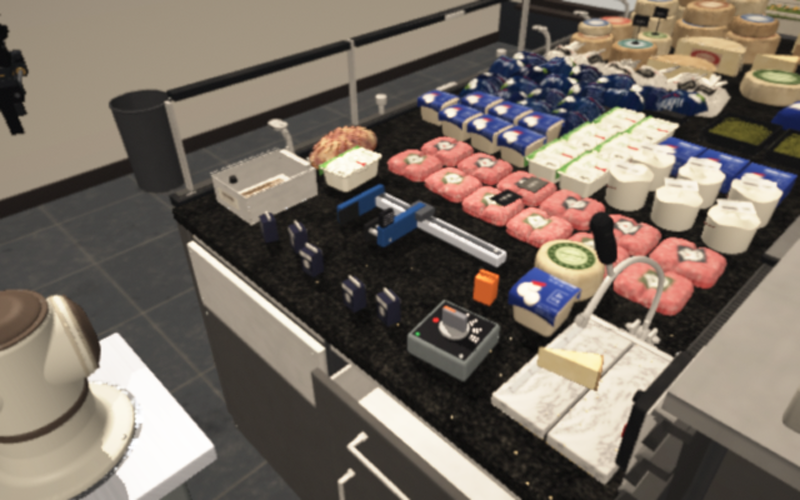

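View pics/top.png

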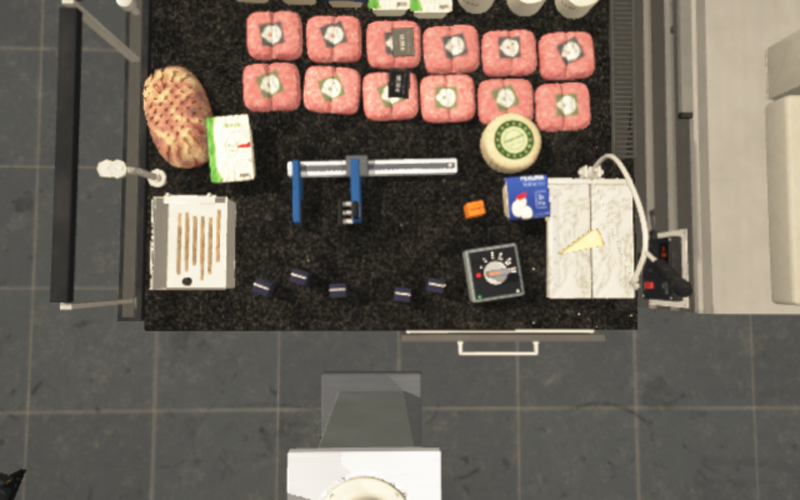

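The pictures show five dark blue cartons, at top view 264,288 / 299,276 / 337,290 / 402,295 / 437,286 (800-wide display). The orange look-alike is at 474,209 and the cup at 527,197. The clamp's jaws are at 297,190 and 352,190, and the dial is at 495,272. Next I measure with depth and take enlarged crops.

```bash
cat >> h.py <<'E'
def cartons(c,lo=(.34,-.32),hi=(.75,.33),pr=True):
    """clusters of dark blue-ish raised points"""
    P=cloud(c,np.ones((400,640),bool)); r,q=np.nonzero(c['z_map']>0); col=c['frame'][r,q].astype(int)
    k=(P[:,2]>.022)&(P[:,2]<.064)&(P[:,0]>lo[0])&(P[:,0]<hi[0])&(P[:,1]>lo[1])&(P[:,1]<hi[1])&(col[:,2]>col[:,0]-5)&(col.max(1)<110)
    m=np.zeros((400,640),np.uint8); m[r[k],q[k]]=1
    n,L,st,ce=cv2.connectedComponentsWithStats(m); out=[]
    for i in range(1,n):
        if st[i,4]<25: continue
        Q=cloud(c,L==i); (cx,cy),(w,h),a=cv2.minAreaRect((Q[:,:2]*1000).astype(np.float32))
        if w<h: w,h,a=h,w,a+90   # a = direction of long side, world deg
        a=(a+90)%180-90
        out.append((cx,cy,w,h,a,Q[:,2].max()*1e3,st[i,4],*ce[i]))
        if pr: print(np.round(out[-1],1))
    return out
E
python3 - <<'E'
from h import *
np.set_printoptions(precision=3,suppress=True)
c=capture('top')
cartons(c)
save(c,'t2',(190,110,400,250),3.8)
save(c,'t3',(360,130,450,250),5)
P=cloud(c,np.ones((400,640),bool)); r,q=np.nonzero(c['z_map']>0); col=c['frame'][r,q].astype(int)
b=(col[:,2]>col[:,0]+35)&(P[:,2]>.03)&(P[:,2]<.06)&(P[:,0]>.55)&(P[:,1]>-.05)&(P[:,1]<.2)
m=np.zeros((400,640),np.uint8); m[r[b],q[b]]=1
n,L,st,ce=cv2.connectedComponentsWithStats(m)
for i in range(1,n):
    if st[i,4]>25:
        Q=cloud(c,L==i);Q=Q[Q[:,2]>.042]; print('jaw',cv2.minAreaRect((Q[:,:2]*1000).astype(np.float32)),Q.min(0),Q.max(0))
for nm,k in(('handle',(P[:,2]>.07)&(P[:,2]<.09)&(P[:,0]>.55)&(P[:,0]<.75)&(abs(P[:,1])<.2)),('bar',(P[:,2]>.068)&(P[:,2]<.085)&(P[:,0]<.56)&(P[:,0]>.43)&(P[:,1]<-.15)&(P[:,1]>-.32)),('box',(P[:,2]>.035)&(P[:,2]<.044)&(P[:,0]<.6)&(P[:,0]>.4)&(P[:,1]<-.15)&(P[:,1]>-.34)),('beam',(P[:,2]>.026)&(P[:,2]<.036)&(P[:,0]<.74)&(P[:,0]>.67)&(P[:,1]>-.18)&(P[:,1]<.15)&(col.min(1)>90))):
    print(nm,k.sum(),cv2.minAreaRect((P[k,:2]*1000).astype(np.float32)))
E
```

```text
[683.3 135.5 131.1  16.3  -3.1  47.4  98.  239.9 156. ]
[653.3  10.4  60.9  12.  -11.2  64.   50.  286.9 169.3]
[ 551.9 -289.9   39.9   35.9  -83.7   46.4   94.   405.7  203. ]
[ 542.4 -239.4   41.7   39.2  -79.3   45.3  153.   382.4  207.8]
[510.6 133.7  33.1  27.4  73.   54.3 120.  239.  221.8]
[ 496.7 -273.    93.1   43.9  -81.7   46.2  396.   397.1  229. ]
[489.9 207.6  33.9  27.6  70.2  54.7 137.  210.1 229.8]
[ 493.  -144.    32.9   27.1   78.4   53.7  109.   347.3  228.7]
[493.8  55.7  32.4   7.3 -85.8  52.6  42.  269.5 228.1]
[474.7 -76.   33.   27.4  83.   54.5 111.  321.2 235.7]
[477.2  55.3  33.3  12.6 -88.4  53.8  71.  269.6 235. ]
jaw ((708.2094116210938, 21.136680603027344), (90.96894836425781, 18.237363815307617), 0.2722657322883606) [0.663 0.012 0.043] [0.754 0.03  0.053]
jaw ((685.81787109375, 140.78433227539062), (129.17552185058594, 13.675731658935547), 0.42360642552375793) [0.621 0.134 0.042] [0.75  0.148 0.05 ]
handle 81 ((644.474609375, 19.30722999572754), (33.18101501464844, 12.826455116271973), 1.0570483207702637)
bar 82 ((519.5774536132812, -266.8311767578125), (11.461420059204102, 41.32528305053711), 9.43674087524414)
box 1436 ((519.6170654296875, -266.7895812988281), (109.33545684814453, 108.75537872314453), 8.707380294799805)
beam 474 ((732.0135498046875, -21.623565673828125), (18.063720703125, 313.24359130859375), 0.502052903175354)
```

View pics/t2.png

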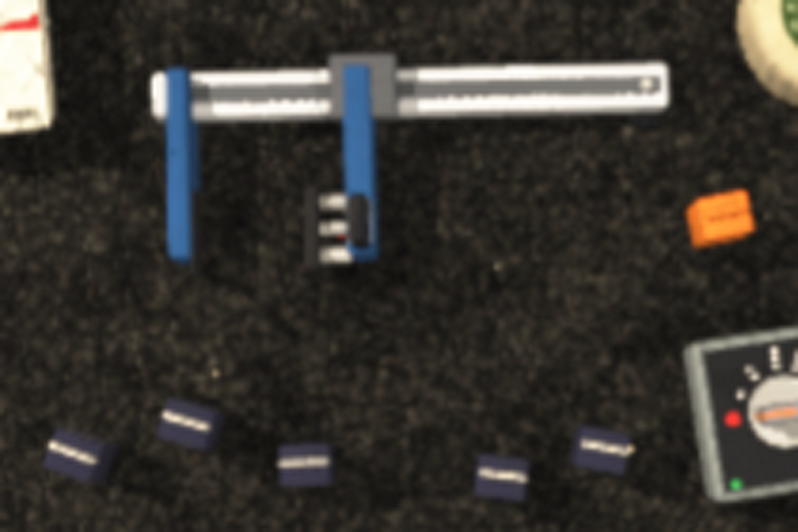

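View pics/t3.png

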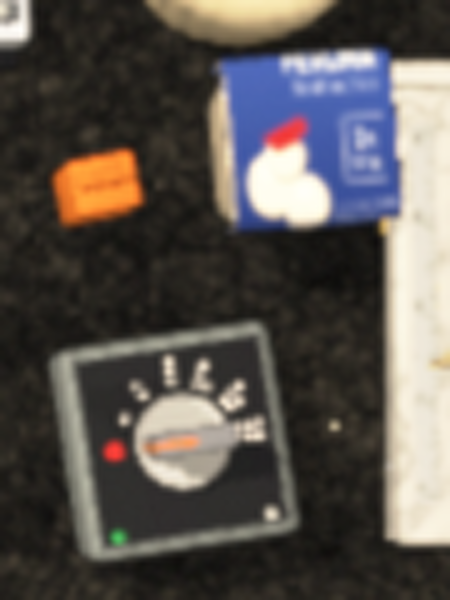

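Five dark blue cartons stand at x≈0.475–0.51, y = 0.208, 0.134, 0.055, -0.076 and -0.144. The orange one at crop pixel 720,215 is the look-alike and stays put. The dial pointer is at the red dot (0). First I go to the jaw handle at (0.644, 0.019) to open the clamp.

Request:
drive_tool:
  rows:
    - [40,21.7,-28.4,0,0,0,0.0175]
    - [40,21.7,-28.4,0,0,0,0.0175]
    - [40,21.7,-28.4,0,0,0,0.0175]
    - [40,21.7,-28.4,0,0,0,0.0175]
    - [40,21.7,-28.4,0,0,0,0.0175]

```text
time_s: 1.17
tcp_pos: [0.3198, 0.4451, 0.2417]
ee_rot: [[0.968, -0.252, 0.0], [-0.252, -0.968, 0.0], [0.0, -0.0, -1.0]]
wrist_force: [0.5, -0.2, 0.4]
gripper_width: 0.704
gripper_force: 0.0
```

Request:
drive_tool:
  rows:
    - [40,21.7,-28.4,0,0,0,0.0175]
    - [40,21.7,-28.4,0,0,0,0.0175]
    - [40,21.7,-28.4,0,0,0,0.0175]
    - [40,21.7,-28.4,0,0,0,0.0175]
    - [40,21.7,-28.4,0,0,0,0.0175]

```text
time_s: 1.58
tcp_pos: [0.4284, 0.3029, 0.2419]
ee_rot: [[0.986, -0.167, 0.001], [-0.167, -0.986, 0.001], [0.0, -0.001, -1.0]]
wrist_force: [0.9, -0.0, -0.1]
gripper_width: 0.416
gripper_force: 0.0
```

Request:
drive_tool:
  rows:
    - [40,21.7,-28.4,0,0,0,0.0175]
    - [40,21.7,-28.4,0,0,0,0.0175]
    - [40,21.7,-28.4,0,0,0,0.0175]
    - [40,21.7,-28.4,0,0,0,0.0175]
    - [40,21.7,-28.4,0,0,0,0.0175]

```text
time_s: 2.0
tcp_pos: [0.537, 0.1609, 0.2419]
ee_rot: [[0.997, -0.08, 0.001], [-0.08, -0.997, 0.0], [0.001, -0.0, -1.0]]
wrist_force: [-0.2, 0.9, -0.1]
gripper_width: 0.399
gripper_force: 0.0
```

Request:
drive_tool:
  rows:
    - [40,21.7,-28.4,-20,0,0,0.0175]
    - [40,21.7,-28.4,-20,0,0,0.0175]
    - [40,21.7,-28.4,-20,0,0,0.0175]
    - [40,21.7,-28.4,-20,0,0,0.0175]
    - [40,21.7,-28.4,-20,0,0,0.0175]

```text
time_s: 2.42
tcp_pos: [0.6456, 0.0188, 0.1408]
ee_rot: [[1.0, 0.007, 0.0], [0.007, -1.0, 0.0], [0.0, -0.0, -1.0]]
wrist_force: [0.4, 0.2, 0.4]
gripper_width: 0.399
gripper_force: 0.0
```

Request:
drive_tool:
  rows:
    - [40,0,0,-25,0,0,0]
    - [40,0,0,-25,0,0,0]
    - [40,0,0,-20,0,0,0]
    - [10,0,0,0,0,0,0]
    - [10,0,0,0,0,0,0]

```text
time_s: 2.83
tcp_pos: [0.6443, 0.0201, 0.0707]
ee_rot: [[1.0, 0.006, -0.002], [0.006, -1.0, -0.001], [-0.002, 0.001, -1.0]]
wrist_force: [-0.2, 0.3, 0.3]
gripper_width: 0.318
gripper_force: 0.0
```

Request:
drive_tool:
  rows:
    - [5,0,0,0,0,0,0]
    - [5,0,0,0,0,0,0]
    - [5,0,0,0,0,0,0]
    - [5,0,-3,0,0,0,0]
    - [5,0,-7,0,0,0,0]

```text
time_s: 3.25
tcp_pos: [0.6461, 0.0136, 0.0736]
ee_rot: [[1.0, 0.009, 0.005], [0.009, -1.0, 0.004], [0.005, -0.004, -1.0]]
wrist_force: [-0.7, 10.1, 2.0]
gripper_width: 0.158
gripper_force: 30.0
```

Request:
drive_tool:
  rows:
    - [5,0.1,-15,0,0,0,0]
    - [5,0.1,-15,0,0,0,0]
    - [5,0.1,-15,0,0,0,0]
    - [5,0.1,-15,0,0,0,0]
    - [5,0.1,-15,0,0,0,0]

```text
time_s: 3.67
tcp_pos: [0.6482, -0.0613, 0.0736]
ee_rot: [[1.0, 0.009, 0.009], [0.009, -1.0, 0.004], [0.009, -0.004, -1.0]]
wrist_force: [4.0, 10.9, -0.7]
gripper_width: 0.158
gripper_force: 30.0
```

Request:
drive_tool:
  rows:
    - [5,0.6,-15,0,0,0,0]
    - [5,0.5,-15,0,0,0,0]
    - [5,0.4,-15,0,0,0,0]
    - [5,0.4,-15,0,0,0,0]
    - [5,0.3,-13,0,0,0,0]

```text
time_s: 4.08
tcp_pos: [0.6505, -0.1348, 0.0736]
ee_rot: [[1.0, 0.009, 0.008], [0.009, -1.0, 0.003], [0.008, -0.003, -1.0]]
wrist_force: [4.3, 10.2, -0.6]
gripper_width: 0.162
gripper_force: 30.0
```

Request:
drive_tool:
  rows:
    - [5,0,0,0,0,0,0]
    - [25,0,0,0,0,0,0]
    - [30,0,0,0,0,0,0]
    - [35,0,0,30,0,0,0]
    - [60,0,0,40,0,0,0]

```text
time_s: 4.5
tcp_pos: [0.6437, -0.1372, 0.1379]
ee_rot: [[1.0, 0.005, -0.012], [0.005, -1.0, 0.001], [-0.012, -0.001, -1.0]]
wrist_force: [1.1, 0.1, -0.8]
gripper_width: 0.353
gripper_force: 0.0
```

Request:
drive_tool:
  rows:
    - [100,-8.8,18.1,0,0,0,-0.1248]
    - [100,-8.8,18.1,0,0,0,-0.1248]
    - [100,-8.8,18.1,0,0,0,-0.1248]
    - [100,-8.8,18.1,0,0,0,-0.1248]
    - [100,-8.8,18.1,0,0,0,-0.1248]

```text
time_s: 4.92
tcp_pos: [0.6019, -0.0463, 0.1418]
ee_rot: [[0.811, -0.585, -0.001], [-0.585, -0.811, 0.0], [-0.001, 0.001, -1.0]]
wrist_force: [0.7, -0.1, 0.1]
gripper_width: 0.717
gripper_force: 0.0
```

Request:
drive_tool:
  rows:
    - [100,-8.8,18.1,0,0,0,-0.1248]
    - [100,-8.8,18.1,0,0,0,-0.1248]
    - [100,-8.8,18.1,0,0,0,-0.1248]
    - [100,-8.8,18.1,0,0,0,-0.1248]
    - [100,-8.8,18.1,0,0,0,-0.1248]

```text
time_s: 5.33
tcp_pos: [0.5579, 0.0441, 0.1417]
ee_rot: [[0.317, -0.948, -0.001], [-0.948, -0.317, -0.0], [-0.0, 0.001, -1.0]]
wrist_force: [1.3, 0.3, -0.2]
gripper_width: 0.988
gripper_force: 0.0
```

Request:
drive_tool:
  rows:
    - [100,-8.8,18.1,0,0,0,-0.1248]
    - [100,-8.8,18.1,0,0,0,-0.1248]
    - [100,-8.8,18.1,0,0,0,-0.1248]
    - [100,-8.8,18.1,0,0,0,-0.1248]
    - [100,-8.8,18.1,0,0,0,-0.1248]

```text
time_s: 5.75
tcp_pos: [0.514, 0.1344, 0.1417]
ee_rot: [[-0.297, -0.955, -0.001], [-0.955, 0.297, -0.0], [0.001, 0.001, -1.0]]
wrist_force: [0.2, 0.6, -0.0]
gripper_width: 1.003
gripper_force: 0.0
```

```bash
cat > m.py <<'E'
from h import *
np.set_printoptions(precision=3,suppress=True)
c=capture('top'); cartons(c)
P=cloud(c,np.ones((400,640),bool)); r,q=np.nonzero(c['z_map']>0); col=c['frame'][r,q].astype(int)
def rect(n,k): print(n,k.sum(),np.round(np.hstack([np.ravel(v) for v in cv2.minAreaRect((P[k,:2]*1000).astype(np.float32))]),1) if k.sum()>3 else '')
b=(col[:,2]>col[:,0]+35)&(P[:,2]>.042)&(P[:,2]<.056)&(P[:,0]>.55)
rect('fixed',b&(P[:,1]>.125)&(P[:,1]<.16)); rect('slide',b&(P[:,1]>-.2)&(P[:,1]<.0))
rect('handle',(P[:,2]>.07)&(P[:,2]<.09)&(P[:,0]>.6)&(P[:,0]<.72)&(P[:,1]<-.1)&(P[:,1]>-.18))
s=sense(); print(s['tcp_pos'],np.degrees(np.arctan2(s['ee_rot'][1,1],s['ee_rot'][0,1])),s['joints'][[0,5]],s['time_s'])
E
python3 m.py
```

```text
[685.3 135.6 127.6  16.4  -3.1  49.  106.  239.8 154.7]
[ 552.  -290.    42.    36.6  -82.5   43.6  107.   405.7  203. ]
[ 541.2 -239.3   41.9   41.4    9.6   44.6  154.   382.3  207.9]
[506.9 120.6  26.9   6.2 -18.1  55.   36.  244.1 223.2]
[ 492.9 -272.5   94.4   44.5  -86.    46.1  398.   396.9  229. ]
[ 493.1 -143.6   32.9   27.2   78.3   54.9  113.   347.2  228.6]
[492.9  55.6  32.6   7.4 -89.5  52.9  43.  269.4 228.1]
[474.8 -75.9  32.9  27.3  82.9  56.  114.  321.1 235.8]
[477.6  55.2  33.1  12.6 -89.6  55.   71.  269.6 235. ]
fixed 270 [688.2 141.1 124.2  13.5   0.8]
slide 280 [ 693.7 -135.9   18.7  128.1   89.7]
handle 89 [ 647.8 -136.7   32.7   15.4    0.2]
[0.513 0.137 0.142] 162.51851104116437 [ 32.387 -49.823] 5.8
```

Request:
drive_tool:
  rows:
    - [100,-2.5,-3,-37,0,0,0]
    - [100,0,0,-37,0,0,0]
    - [100,0,0,-37,0,0,0]
    - [20,0,0,0,0,0,0]
    - [20,0,0,0,0,0,0]

```text
time_s: 6.22
tcp_pos: [0.5115, 0.13, 0.0295]
ee_rot: [[-0.29, -0.957, -0.004], [-0.957, 0.29, -0.003], [0.004, 0.003, -1.0]]
wrist_force: [-0.1, 1.5, 0.7]
gripper_width: 0.925
gripper_force: 0.0
```

Request:
drive_tool:
  rows:
    - [20,0,0,0,0,0,0]
    - [20,0,0,0,0,0,0]
    - [20,0,0,0,0,0,0]
    - [20,0,0,0,0,0,0]
    - [20,0,0,10,0,0,0]

```text
time_s: 6.63
tcp_pos: [0.5121, 0.1305, 0.0406]
ee_rot: [[-0.291, -0.957, -0.001], [-0.957, 0.291, -0.001], [0.001, 0.001, -1.0]]
wrist_force: [0.1, -0.6, -0.0]
gripper_width: 0.556
gripper_force: 0.0
```

Request:
drive_tool:
  rows:
    - [20,0,0,-10,0,0,0]
    - [20,0,0,0,0,0,0]
    - [20,0,0,0,0,0,0]
    - [20,0,0,0,0,0,0]
    - [20,0,0,0,0,0,0]

```text
time_s: 7.05
tcp_pos: [0.5127, 0.1308, 0.0306]
ee_rot: [[-0.291, -0.957, -0.0], [-0.957, 0.291, -0.0], [0.0, 0.0, -1.0]]
wrist_force: [-0.9, -0.0, 0.8]
gripper_width: 0.304
gripper_force: 30.0
```

Request:
drive_tool:
  rows:
    - [20,0,0,0,0,0,0]
    - [20,0,0,20,0,0,0]
    - [20,0,0,30,0,0,0]
    - [20,0,0,20,0,0,0]
    - [20,0,0,0,0,0,0]

```text
time_s: 7.47
tcp_pos: [0.5156, 0.1323, 0.1048]
ee_rot: [[-0.29, -0.957, 0.008], [-0.957, 0.29, 0.004], [-0.006, -0.007, -1.0]]
wrist_force: [1.3, 0.4, 0.7]
gripper_width: 0.308
gripper_force: 30.0
```

Request:
drive_tool:
  rows:
    - [20,25.8,-4,0,0,0,0.064]
    - [20,25.8,-4,0,0,0,0.064]
    - [20,25.8,-4,0,0,0,0.064]
    - [20,25.8,-4,0,0,0,0.064]
    - [20,25.8,-4,0,0,0,0.064]

```text
time_s: 7.88
tcp_pos: [0.6425, 0.1105, 0.0995]
ee_rot: [[0.028, -1.0, -0.001], [-1.0, -0.028, -0.0], [0.0, 0.001, -1.0]]
wrist_force: [0.1, -0.3, -1.0]
gripper_width: 0.31
gripper_force: 30.0
```

Request:
drive_tool:
  rows:
    - [20,0,0,0,0,0,0]
    - [20,0,0,-30,0,0,0]
    - [20,0,0,-25,0,0,0]
    - [20,0,0,-12,0,0,0]
    - [20,0,0,-4,0,0,0]

```text
time_s: 8.3
tcp_pos: [0.64, 0.1101, 0.0286]
ee_rot: [[0.026, -1.0, -0.005], [-1.0, -0.026, -0.003], [0.003, 0.006, -1.0]]
wrist_force: [-7.1, -1.0, 20.2]
gripper_width: 0.309
gripper_force: 30.0
```

Request:
drive_tool:
  rows:
    - [20,3,0,2.5,0,0,0]
    - [20,0,0,0,0,0,0]
    - [60,0,0,0,0,0,0]
    - [60,0,0,0,0,0,0]
    - [60,0,0,0,0,0,0]

```text
time_s: 8.72
tcp_pos: [0.6448, 0.111, 0.0322]
ee_rot: [[0.025, -1.0, 0.0], [-1.0, -0.025, 0.0], [-0.0, -0.0, -1.0]]
wrist_force: [0.5, -0.2, -0.3]
gripper_width: 0.459
gripper_force: 0.0
```

Request:
drive_tool:
  rows:
    - [60,0,0,0,0,0,0]
    - [60,0,0,35,0,0,0]
    - [60,0,0,35,0,0,0]
    - [60,-30,20,20,0,0,0]
    - [60,-30,20,0,0,0,-0.06]

```text
time_s: 9.13
tcp_pos: [0.5883, 0.1518, 0.1274]
ee_rot: [[-0.038, -0.999, 0.011], [-0.999, 0.038, 0.004], [-0.005, -0.011, -1.0]]
wrist_force: [0.9, 1.5, -0.5]
gripper_width: 0.6
gripper_force: 0.0
```

Request:
drive_tool:
  rows:
    - [60,-30,18,0,0,0,-0.08]
    - [60,-30,18,0,0,0,-0.08]
    - [60,-25,18,0,0,0,-0.08]
    - [60,-5,0,0,0,0,-0.07]
    - [60,0,0,0,0,0,0]

```text
time_s: 9.55
tcp_pos: [0.4931, 0.2057, 0.1226]
ee_rot: [[-0.337, -0.942, -0.0], [-0.942, 0.337, 0.0], [-0.0, 0.0, -1.0]]
wrist_force: [-0.4, -0.4, 0.1]
gripper_width: 0.6
gripper_force: 0.0
```

```bash
python3 m.py
```

```text
[699.4 117.5 100.9  35.6   1.6  51.2  98.  242.1 151.8]
[632.9 121.9  52.9  21.  -72.4  53.  111.  245.7 173.3]
[ 551.7 -290.6   41.1   37.5  -80.2   44.9  101.   405.6  203.1]
[ 542.3 -239.5   41.7   39.9  -80.4   46.   153.   382.4  207.9]
[ 492.8 -271.2   95.4   46.8  -88.    45.8  399.   397.   228.9]
[ 493.1 -143.9   33.1   27.2   78.8   53.9  111.   347.3  228.6]
[486.7 195.9  27.4  13.3  -9.   53.8  58.  214.2 231.1]
[492.8  55.5  32.5   7.7  89.6  54.1  44.  269.5 228.2]
[474.8 -76.1  32.9  27.3  83.1  56.1 112.  321.1 235.8]
[476.4  55.2  33.2  12.4 -85.8  54.6  71.  269.6 235. ]
fixed 275 [685.7 141.  128.9  13.6   0.6]
slide 282 [ 693.5 -135.8  127.8   18.8    0.3]
handle 87 [ 648.1 -136.7   32.4   15.6    0. ]
[0.494 0.205 0.123] 160.42321157888657 [ 39.938 -59.522] 9.6
```

Request:
drive_tool:
  rows:
    - [60,-3.5,2.5,-37,0,0,0]
    - [60,0,0,-37,0,0,0]
    - [60,0,0,-18,0,0,0]
    - [20,0,0,0,0,0,0]
    - [20,0,0,0,0,0,0]

```text
time_s: 10.02
tcp_pos: [0.492, 0.2068, 0.0294]
ee_rot: [[-0.338, -0.941, -0.001], [-0.941, 0.338, -0.002], [0.002, 0.001, -1.0]]
wrist_force: [0.7, 0.4, 0.7]
gripper_width: 0.516
gripper_force: 0.0
```

Request:
drive_tool:
  rows:
    - [20,0,0,0,0,0,0]
    - [20,0,0,0,0,0,0]
    - [20,0,0,0,0,0,0]
    - [20,0,0,0,0,0,0]
    - [20,0,0,0,0,0,0]

```text
time_s: 10.43
tcp_pos: [0.4924, 0.208, 0.0316]
ee_rot: [[-0.338, -0.941, 0.003], [-0.941, 0.338, 0.002], [-0.003, -0.002, -1.0]]
wrist_force: [0.6, -0.4, 6.4]
gripper_width: 0.303
gripper_force: 30.0
```

Request:
drive_tool:
  rows:
    - [20,0,0,25,0,0,0]
    - [20,0,0,30,0,0,0]
    - [20,0,0,25,0,0,0]
    - [20,25,-22,0,0,0,0.06]
    - [20,25,-22,0,0,0,0.06]

```text
time_s: 10.85
tcp_pos: [0.5421, 0.1646, 0.1127]
ee_rot: [[-0.216, -0.976, 0.004], [-0.976, 0.217, 0.003], [-0.004, -0.003, -1.0]]
wrist_force: [0.9, 1.4, -1.2]
gripper_width: 0.31
gripper_force: 30.0
```

Request:
drive_tool:
  rows:
    - [20,26,-22,0,0,0,0.06]
    - [20,26,-22,0,0,0,0.06]
    - [20,26,-22,0,0,0,0.06]
    - [20,26,-22,0,0,0,0.06]
    - [20,0,0,0,0,0,0]

```text
time_s: 11.27
tcp_pos: [0.6489, 0.0718, 0.1096]
ee_rot: [[0.012, -1.0, 0.002], [-1.0, -0.012, -0.0], [0.0, -0.002, -1.0]]
wrist_force: [0.1, 1.0, 0.6]
gripper_width: 0.308
gripper_force: 30.0
```

Request:
drive_tool:
  rows:
    - [20,-4,3,-25,0,0,0.01]
    - [20,0,0,-30,0,0,0]
    - [20,0,0,-17,0,0,0]
    - [20,0,0,-3,0,0,0]
    - [20,0,0,0,0,0,0]

```text
time_s: 11.68
tcp_pos: [0.6405, 0.0784, 0.0341]
ee_rot: [[0.025, -1.0, -0.002], [-1.0, -0.025, -0.001], [0.001, 0.002, -1.0]]
wrist_force: [0.1, 0.4, 0.0]
gripper_width: 0.304
gripper_force: 30.0
```

Request:
drive_tool:
  rows:
    - [20,3,-1,-1.5,0,0,0]
    - [20,0,0,0,0,0,0]
    - [60,0,0,0,0,0,0]
    - [60,0,0,0,0,0,0]
    - [60,0,0,0,0,0,0]

```text
time_s: 12.1
tcp_pos: [0.6447, 0.0776, 0.0345]
ee_rot: [[0.025, -1.0, 0.001], [-1.0, -0.025, 0.0], [-0.0, -0.001, -1.0]]
wrist_force: [0.3, 0.1, -0.5]
gripper_width: 0.458
gripper_force: 0.0
```

Request:
drive_tool:
  rows:
    - [60,0,0,0,0,0,0]
    - [60,0,0,35,0,0,0]
    - [60,0,0,35,0,0,0]
    - [60,-30,-4,20,0,0,0]
    - [60,-35,-5,0,0,0,0]

```text
time_s: 12.52
tcp_pos: [0.5836, 0.0696, 0.1288]
ee_rot: [[0.026, -1.0, 0.012], [-1.0, -0.026, 0.003], [-0.003, -0.012, -1.0]]
wrist_force: [-0.3, 0.5, 0.5]
gripper_width: 0.601
gripper_force: 0.0
```

Request:
drive_tool:
  rows:
    - [60,-35,-5,0,0,0,0]
    - [60,-35,-5,0,0,0,0]
    - [60,-23,-3,0,0,0,0]
    - [60,0,0,0,0,0,0]
    - [60,0,0,0,0,0,0]

```text
time_s: 12.93
tcp_pos: [0.4858, 0.0554, 0.1245]
ee_rot: [[0.026, -1.0, 0.001], [-1.0, -0.026, 0.0], [-0.0, -0.002, -1.0]]
wrist_force: [0.7, 0.2, 0.4]
gripper_width: 0.599
gripper_force: 0.0
```

```bash
python3 m.py; python3 -c "
from h import *
c=capture('scene');save(c,'s3',(160,120,360,280),4)"
```

```text
[680.4  99.8 130.9  85.4  -5.   54.  347.  249.5 166.2]
[ 551.6 -290.2   40.7   36.5  -80.6   45.   106.   405.8  203.1]
[ 520.4 -268.4   93.6   92.1  -81.3   45.5  556.   392.9  223.2]
[ 493.  -144.    33.1   27.1   78.3   56.4  108.   347.4  228.6]
[474.8 -76.1  33.   27.2  83.2  53.4 113.  321.2 235.8]
fixed 272 [685.5 141.  128.6  13.6   0.7]
slide 278 [ 693.7 -135.8  127.9   18.7    0.2]
handle 87 [ 647.9 -136.7   32.    15.5    0.6]
[0.487 0.056 0.124] -178.52494387700995 [ 25.564 -24.113] 12.9833
```

View pics/s3.png

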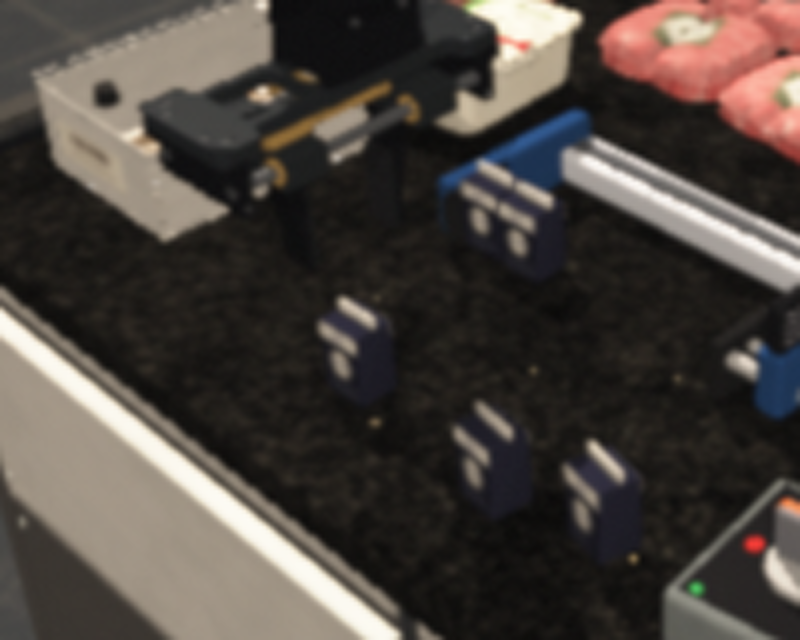

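The crop shows two cartons standing side by side at the fixed jaw (490,210 and 520,225) and three still waiting. Next is the third carton.

Request:
drive_tool:
  rows:
    - [60,-2,0,-37,0,0,0]
    - [60,0,0,-37,0,0,0]
    - [60,0,0,-19,0,0,0]
    - [20,0,0,0,0,0,0]
    - [20,0,0,0,0,0,0]

```text
time_s: 13.45
tcp_pos: [0.4851, 0.0555, 0.0297]
ee_rot: [[0.025, -1.0, -0.002], [-1.0, -0.025, -0.001], [0.001, 0.002, -1.0]]
wrist_force: [0.6, 0.2, 0.5]
gripper_width: 0.523
gripper_force: 0.0
```

Request:
drive_tool:
  rows:
    - [20,0,0,0,0,0,0]
    - [20,0,0,0,0,0,0]
    - [20,0,0,0,0,0,0]
    - [20,0,0,0,0,0,0]
    - [20,0,0,0,0,0,0]

```text
time_s: 13.87
tcp_pos: [0.4856, 0.0559, 0.032]
ee_rot: [[0.026, -1.0, 0.003], [-1.0, -0.026, 0.001], [-0.001, -0.003, -1.0]]
wrist_force: [0.2, 0.7, 6.2]
gripper_width: 0.309
gripper_force: 30.0
```

Request:
drive_tool:
  rows:
    - [20,0,0,25,0,0,0]
    - [20,0,0,30,0,0,0]
    - [20,0,0,25,0,0,0]
    - [20,30,-3,0,0,0,0]
    - [20,30,-3,0,0,0,0]

```text
time_s: 14.28
tcp_pos: [0.545, 0.0498, 0.1135]
ee_rot: [[0.026, -1.0, 0.004], [-1.0, -0.026, 0.002], [-0.002, -0.004, -1.0]]
wrist_force: [0.5, -0.1, -0.6]
gripper_width: 0.305
gripper_force: 30.0
```

Request:
drive_tool:
  rows:
    - [20,30,-3,0,0,0,0]
    - [20,30,-3,0,0,0,0]
    - [20,25,-2,0,0,0,0]
    - [20,16,0,0,0,0,0]
    - [20,0,0,0,0,0,0]

```text
time_s: 14.7
tcp_pos: [0.648, 0.0412, 0.11]
ee_rot: [[0.024, -1.0, 0.002], [-1.0, -0.024, 0.0], [0.0, -0.002, -1.0]]
wrist_force: [1.3, 0.3, -1.2]
gripper_width: 0.306
gripper_force: 30.0
```

Request:
drive_tool:
  rows:
    - [20,-1,0,-25,0,0,0]
    - [20,0,0,-30,0,0,0]
    - [20,0,0,-18,0,0,0]
    - [20,0,0,-4,0,0,0]
    - [20,0,0,0,0,0,0]

```text
time_s: 15.12
tcp_pos: [0.6428, 0.0412, 0.0327]
ee_rot: [[0.025, -1.0, -0.003], [-1.0, -0.025, -0.001], [0.001, 0.003, -1.0]]
wrist_force: [-0.8, -0.7, 0.3]
gripper_width: 0.309
gripper_force: 30.2
```

Request:
drive_tool:
  rows:
    - [20,0,0,0,0,0,0]
    - [60,0,0,0,0,0,0]
    - [60,0,0,0,0,0,0]
    - [60,0,0,0,0,0,0]
    - [60,0,0,0,0,0,0]

```text
time_s: 15.53
tcp_pos: [0.6445, 0.0415, 0.0342]
ee_rot: [[0.025, -1.0, 0.001], [-1.0, -0.025, 0.0], [-0.0, -0.001, -1.0]]
wrist_force: [-0.7, -0.1, 0.2]
gripper_width: 0.525
gripper_force: 0.0
```

Request:
drive_tool:
  rows:
    - [60,0,0,35,0,0,0]
    - [60,0,0,35,0,0,0]
    - [60,-30,-20,20,0,0,-0.02]
    - [60,-30,-20,0,0,0,-0.03]
    - [60,-30,-20,0,0,0,-0.03]

```text
time_s: 15.95
tcp_pos: [0.5544, -0.0187, 0.1254]
ee_rot: [[-0.056, -0.998, 0.004], [-0.998, 0.056, 0.001], [-0.001, -0.004, -1.0]]
wrist_force: [-0.8, -1.4, 0.2]
gripper_width: 0.6
gripper_force: 0.0
```

Request:
drive_tool:
  rows:
    - [60,-30,-20,0,0,0,-0.03]
    - [60,-30,-20,0,0,0,-0.03]
    - [60,-20,-15,0,0,0,0]
    - [60,0,0,0,0,0,0]
    - [60,0,0,0,0,0,0]

```text
time_s: 16.37
tcp_pos: [0.4738, -0.0742, 0.1243]
ee_rot: [[-0.116, -0.993, 0.001], [-0.993, 0.116, 0.0], [-0.0, -0.001, -1.0]]
wrist_force: [0.8, -0.2, 0.2]
gripper_width: 0.599
gripper_force: 0.0
```

```bash
python3 m.py
```

```text
[661.4 112.9 149.2 102.   49.3  54.7 402.  252.1 166.2]
[634.4  39.8  30.9  14.2 -88.1  53.2  69.  276.3 173.1]
[ 551.8 -290.2   39.6   37.5  -78.6   44.4   97.   405.5  203. ]
[ 518.8 -268.7   94.5   94.4  -83.2   46.4  586.   392.6  223.8]
[ 502.1 -149.8   23.6    7.    78.8   53.    26.   350.2  224.7]
fixed 279 [685.7 140.8 128.6  13.8   0.6]
slide 280 [ 693.5 -135.5  127.4   20.3    2.3]
handle 87 [ 648.2 -136.7   32.2   15.5    1.1]
[ 0.475 -0.074  0.124] 173.4033282909632 [ 10.608 -17.223] 16.4167
```

Request:
drive_tool:
  rows:
    - [60,0,-2,-37,0,0,0]
    - [60,0,0,-37,0,0,0]
    - [60,0,0,-19,0,0,0]
    - [20,0,0,0,0,0,0]
    - [20,0,0,0,0,0,0]

```text
time_s: 16.83
tcp_pos: [0.4752, -0.0751, 0.0299]
ee_rot: [[-0.113, -0.994, -0.002], [-0.994, 0.113, -0.001], [0.001, 0.002, -1.0]]
wrist_force: [-0.3, -1.0, 0.2]
gripper_width: 0.518
gripper_force: 0.0
```

Request:
drive_tool:
  rows:
    - [20,0,0,0,0,0,0]
    - [20,0,0,0,0,0,0]
    - [20,0,0,0,0,0,0]
    - [20,0,0,0,0,0,0]
    - [20,0,0,0,0,0,0]

```text
time_s: 17.25
tcp_pos: [0.4758, -0.0753, 0.032]
ee_rot: [[-0.114, -0.993, 0.004], [-0.993, 0.114, 0.0], [-0.001, -0.004, -1.0]]
wrist_force: [-0.1, 1.6, 7.2]
gripper_width: 0.309
gripper_force: 30.0
```

Request:
drive_tool:
  rows:
    - [20,0,0,25,0,0,0]
    - [20,0,0,30,0,0,0]
    - [20,0,0,25,0,0,0]
    - [20,30,14,0,0,0,0.03]
    - [20,30,14,0,0,0,0.03]

```text
time_s: 17.67
tcp_pos: [0.5348, -0.0477, 0.1133]
ee_rot: [[-0.055, -0.998, 0.004], [-0.998, 0.055, 0.001], [-0.001, -0.004, -1.0]]
wrist_force: [0.6, -0.4, -1.5]
gripper_width: 0.307
gripper_force: 30.0
```

Request:
drive_tool:
  rows:
    - [20,30,14,0,0,0,0.03]
    - [20,30,14,0,0,0,0.03]
    - [20,30,14,0,0,0,0.02]
    - [20,20,10,0,0,0,0]
    - [20,0,0,0,0,0,0]

```text
time_s: 18.08
tcp_pos: [0.6479, 0.0063, 0.11]
ee_rot: [[0.027, -1.0, 0.003], [-1.0, -0.027, 0.0], [-0.0, -0.003, -1.0]]
wrist_force: [0.4, -0.5, -0.4]
gripper_width: 0.306
gripper_force: 30.0
```

Request:
drive_tool:
  rows:
    - [20,0,-1,-25,0,0,0]
    - [20,0,0,-30,0,0,0]
    - [20,0,0,-18,0,0,0]
    - [20,0,0,-4,0,0,0]
    - [20,0,0,0,0,0,0]

```text
time_s: 18.5
tcp_pos: [0.643, 0.003, 0.0326]
ee_rot: [[0.025, -1.0, -0.003], [-1.0, -0.025, -0.001], [0.001, 0.003, -1.0]]
wrist_force: [0.7, -0.4, -0.7]
gripper_width: 0.306
gripper_force: 30.2
```

Request:
drive_tool:
  rows:
    - [20,0,0,0,0,0,0]
    - [60,0,0,0,0,0,0]
    - [60,0,0,0,0,0,0]
    - [60,0,0,0,0,0,0]
    - [60,0,0,0,0,0,0]

```text
time_s: 18.92
tcp_pos: [0.6446, 0.0034, 0.0342]
ee_rot: [[0.025, -1.0, 0.001], [-1.0, -0.025, 0.0], [-0.0, -0.001, -1.0]]
wrist_force: [-0.3, 0.6, -1.1]
gripper_width: 0.526
gripper_force: 0.0
```

Request:
drive_tool:
  rows:
    - [60,0,0,35,0,0,0]
    - [60,0,0,35,0,0,0]
    - [60,-28,-28,20,0,0,-0.03]
    - [60,-28,-28,0,0,0,-0.05]
    - [60,-28,-28,0,0,0,-0.05]

```text
time_s: 19.33
tcp_pos: [0.5622, -0.0791, 0.1243]
ee_rot: [[-0.106, -0.994, 0.005], [-0.994, 0.106, 0.001], [-0.001, -0.004, -1.0]]
wrist_force: [0.3, -0.5, -0.7]
gripper_width: 0.596
gripper_force: 0.0
```

Request:
drive_tool:
  rows:
    - [60,-28,-28,0,0,0,-0.05]
    - [60,-28,-28,0,0,0,-0.05]
    - [60,-14,-9,0,0,0,0]
    - [60,0,0,0,0,0,0]
    - [60,0,0,0,0,0,0]

```text
time_s: 19.75
tcp_pos: [0.4919, -0.1445, 0.1231]
ee_rot: [[-0.205, -0.979, 0.002], [-0.979, 0.205, -0.0], [-0.0, -0.002, -1.0]]
wrist_force: [0.6, -0.5, -0.9]
gripper_width: 0.601
gripper_force: 0.0
```

```bash
python3 m.py; python3 -c "
from h import *
c=capture('scene');save(c,'s4',(160,120,360,280),4)"
```

```text
[699.9  85.5 101.9 101.5 -87.7  53.5 224.  253.9 155.4]
[684.2  55.4  31.5   6.5 -74.5  52.8  30.  270.  153.5]
[652.3   1.6  30.7   6.3 -89.   53.3  38.  290.8 166. ]
[635.2 106.   85.4  22.6 -76.9  55.9 179.  251.9 172.9]
[633.5   1.6  32.3  13.9 -84.3  54.1  70.  291.2 173.1]
[ 551.8 -290.3   40.8   36.5  -81.7   46.   103.   405.7  203.1]
[ 553.8 -238.    40.2   16.6  -82.8   42.9   74.   384.6  204.2]
[ 497.9 -304.    40.2   32.5    7.7   44.2  161.   409.5  226.5]
fixed 280 [685.8 139.8 129.1  15.9   0.8]
slide 283 [ 693.6 -135.6  128.2   20.1    2. ]
handle 88 [ 648.1 -136.6   15.5   32.    88.9]
[ 0.493 -0.144  0.123] 168.2551744564844 [  1.859 -13.617] 19.8
```

View pics/s4.png

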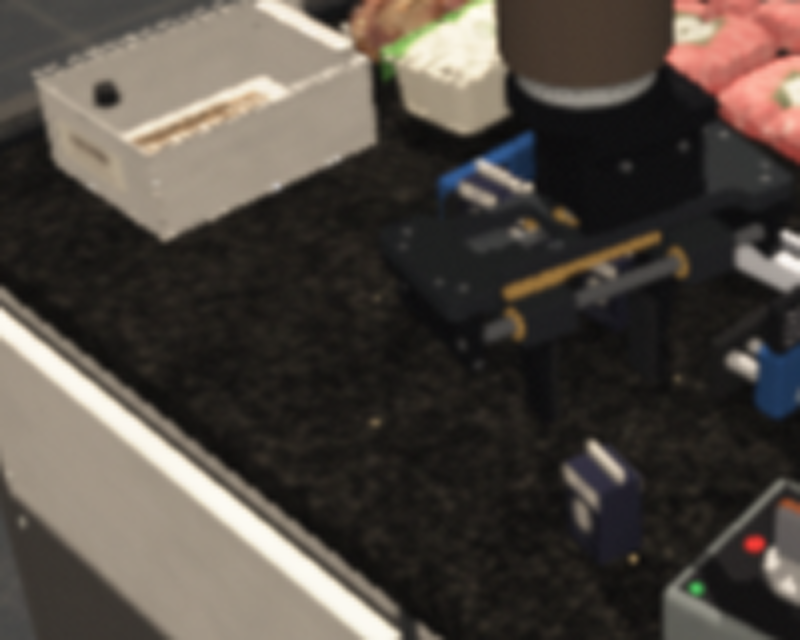

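Carton 3 looks to have been knocked back (cluster at x 684, y 55). I place the last carton first, then mend that.

Request:
drive_tool:
  rows:
    - [60,0,0,-37,0,0,0]
    - [60,0,0,-37,0,0,0]
    - [60,0,0,-17,0,0,0]
    - [20,0,0,0,0,0,0]
    - [20,0,0,0,0,0,0]

```text
time_s: 20.27
tcp_pos: [0.4928, -0.1433, 0.0306]
ee_rot: [[-0.202, -0.979, -0.002], [-0.979, 0.202, -0.0], [0.001, 0.002, -1.0]]
wrist_force: [0.4, 0.3, 0.0]
gripper_width: 0.52
gripper_force: 0.0
```

Request:
drive_tool:
  rows:
    - [20,0,0,0,0,0,0]
    - [20,0,0,0,0,0,0]
    - [20,0,0,0,0,0,0]
    - [20,0,0,0,0,0,0]
    - [20,0,0,0,0,0,0]

```text
time_s: 20.68
tcp_pos: [0.4935, -0.1438, 0.0329]
ee_rot: [[-0.203, -0.979, 0.004], [-0.979, 0.203, -0.0], [-0.001, -0.004, -1.0]]
wrist_force: [0.5, 1.9, 5.9]
gripper_width: 0.311
gripper_force: 30.0
```

Request:
drive_tool:
  rows:
    - [20,0,0,25,0,0,0]
    - [20,0,0,30,0,0,0]
    - [20,0,0,25,0,0,0]
    - [20,26,18,0,0,0,0.04]
    - [20,26,18,0,0,0,0.04]

```text
time_s: 21.1
tcp_pos: [0.5444, -0.1082, 0.1139]
ee_rot: [[-0.125, -0.992, 0.004], [-0.992, 0.125, 0.0], [-0.001, -0.004, -1.0]]
wrist_force: [1.0, 0.6, -1.0]
gripper_width: 0.308
gripper_force: 30.0
```

Request:
drive_tool:
  rows:
    - [20,26,18,0,0,0,0.04]
    - [20,26,18,0,0,0,0.04]
    - [20,26,18,0,0,0,0.04]
    - [20,23,17,0,0,0,0.028]
    - [20,0,0,0,0,0,0]

```text
time_s: 21.52
tcp_pos: [0.6489, -0.0341, 0.111]
ee_rot: [[0.027, -1.0, 0.003], [-1.0, -0.027, 0.0], [0.0, -0.003, -1.0]]
wrist_force: [0.2, -0.3, -0.4]
gripper_width: 0.308
gripper_force: 30.0
```

Request:
drive_tool:
  rows:
    - [20,0,0,-25,0,0,0]
    - [20,0,0,-30,0,0,0]
    - [20,0,0,-18,0,0,0]
    - [20,0,0,-4,0,0,0]
    - [20,0,0,0,0,0,0]

```text
time_s: 21.93
tcp_pos: [0.6439, -0.0372, 0.0334]
ee_rot: [[0.023, -1.0, -0.003], [-1.0, -0.023, -0.001], [0.0, 0.003, -1.0]]
wrist_force: [0.6, -0.3, 0.0]
gripper_width: 0.307
gripper_force: 30.0
```

Request:
drive_tool:
  rows:
    - [20,0,0,0,0,0,0]
    - [60,0,0,0,0,0,0]
    - [60,0,0,0,0,0,0]
    - [60,0,0,0,0,0,0]
    - [60,0,0,0,0,0,0]

```text
time_s: 22.35
tcp_pos: [0.6452, -0.0369, 0.0349]
ee_rot: [[0.023, -1.0, 0.001], [-1.0, -0.023, 0.0], [-0.0, -0.001, -1.0]]
wrist_force: [-0.6, -0.0, -0.3]
gripper_width: 0.526
gripper_force: 0.0
```

Request:
drive_tool:
  rows:
    - [60,0,0,35,0,0,0]
    - [60,0,0,35,0,0,0]
    - [60,-28,-28,20,0,0,0]
    - [60,-28,-28,0,0,0,0]
    - [60,-28,-28,0,0,0,0]

```text
time_s: 22.77
tcp_pos: [0.5629, -0.1195, 0.1252]
ee_rot: [[0.025, -1.0, 0.005], [-1.0, -0.025, 0.0], [-0.0, -0.005, -1.0]]
wrist_force: [-0.4, -0.7, -0.2]
gripper_width: 0.6
gripper_force: 0.0
```

Request:
drive_tool:
  rows:
    - [60,-28,-28,0,0,0,0]
    - [60,-28,-28,0,0,0,0]
    - [60,-28,-28,0,0,0,0]
    - [60,-28,-28,0,0,0,0]
    - [60,0,0,0,0,0,0]

```text
time_s: 23.18
tcp_pos: [0.4453, -0.2338, 0.1232]
ee_rot: [[0.017, -1.0, -0.003], [-1.0, -0.017, 0.001], [-0.001, 0.003, -1.0]]
wrist_force: [-0.7, 0.6, -0.0]
gripper_width: 0.601
gripper_force: 0.0
```

```bash
python3 m.py; python3 -c "
from h import *
c=capture('top');save(c,'t5',(220,110,350,220),5)"
```

```text
[699.6  85.1 102.1 101.3 -88.2  54.  222.  254.1 156. ]
[684.1  55.2  31.5   6.  -75.   54.6  30.  270.  153.5]
[652.    1.6  30.8   6.   88.9  52.2  38.  290.8 166. ]
[652.2 -36.7  30.7   5.7 -89.8  51.9  38.  306.  166. ]
[635.5 106.1  85.3  21.8 -78.5  53.7 176.  252.  172.8]
[634.5   1.7  31.3  13.8 -88.8  54.1  70.  291.2 173.1]
[635.2 -36.9  31.   13.4 -89.8  53.8  70.  306.2 173. ]
[ 558.3 -290.2   42.2   26.1  -89.    44.4   90.   405.2  202. ]
[ 549.2 -239.1   43.5   26.3  -78.6   45.   115.   383.4  205.6]
[ 500.2 -315.2   22.6   12.7   21.7   45.5   31.   413.4  225.4]
fixed 272 [685.8 140.5 128.8  15.8   1.9]
slide 283 [ 693.9 -135.4  128.4   20.2    1.8]
handle 87 [ 648.4 -136.7   15.7   32.4   88.4]
[ 0.448 -0.233  0.124] -178.94811100404755 [-9.029 10.09 ] 23.2333
```

View pics/t5.png

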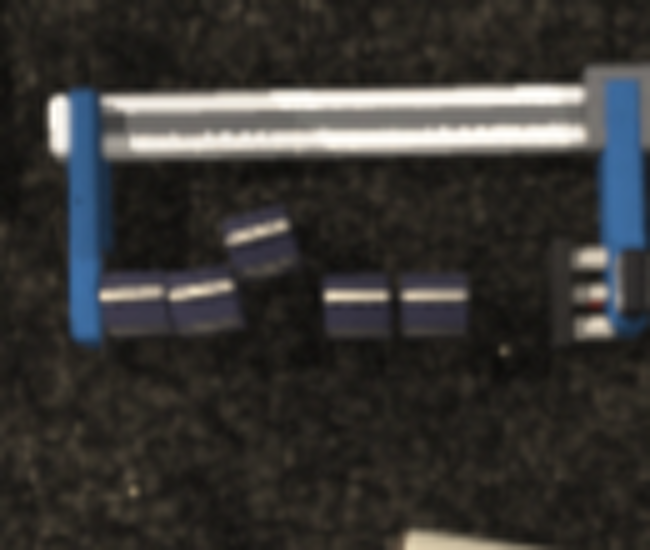

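Top crop: cartons 1 and 2 are at 135,305 and 205,300, and 4 and 5 at 357,305 and 434,305. Carton 3 has been knocked back, turned about 15°, to 262,240 and still stands. I work out its pose and re-place it.

```bash
python3 - <<'E'
from h import *
np.set_printoptions(precision=4,suppress=True)
c=capture('top'); f=c['frame'].astype(int)
P=cloud(c,np.ones((400,640),bool)); r,q=np.nonzero(c['z_map']>0)
k=(q>=264)&(q<=280)&(r>=150)&(r<=166)&(P[:,2]>.045)&(P[:,2]<.07)&(P[:,0]<.71)&(P[:,0]>.65)
print(k.sum(),cv2.minAreaRect((P[k,:2]*1000).astype(np.float32)),P[k].mean(0))
w=k&(c['frame'][r,q].min(1)>110); print('crimp',w.sum(),P[w].mean(0) if w.sum() else '',atz(c,[[271.4,156.2],[272.4,158]],.055))
E
```

```text
145 ((671.5067138671875, 55.82610321044922), (30.173585891723633, 40.42975997924805), 18.782257080078125) [0.6723 0.0532 0.0502]
crimp 26 [0.6751 0.0541 0.0531] [[0.6761 0.0512 0.055 ]
 [0.6715 0.0486 0.055 ]]
```

Request:
drive_tool:
  rows:
    - [55,22.5,28.4,0,0,0,0.024]
    - [55,22.5,28.4,0,0,0,0.024]
    - [55,22.5,28.4,0,0,0,0.024]
    - [55,22.5,28.4,0,0,0,0.024]
    - [55,22.5,28.4,0,0,0,0.024]

```text
time_s: 23.75
tcp_pos: [0.5652, -0.0862, 0.1233]
ee_rot: [[0.146, -0.989, 0.001], [-0.989, -0.146, 0.0], [0.0, -0.001, -1.0]]
wrist_force: [-0.1, -0.8, 1.1]
gripper_width: 0.549
gripper_force: 0.0
```

Request:
drive_tool:
  rows:
    - [55,22.5,28.4,0,0,0,0.024]
    - [55,22.5,28.4,0,0,0,0.024]
    - [55,22.5,28.4,0,0,0,0.024]
    - [55,22.5,28.4,0,0,0,0.024]
    - [55,22.5,28.4,0,0,0,0.024]

```text
time_s: 24.17
tcp_pos: [0.6772, 0.0564, 0.123]
ee_rot: [[0.264, -0.965, 0.001], [-0.965, -0.264, 0.0], [0.0, -0.001, -1.0]]
wrist_force: [-0.3, -0.0, 0.3]
gripper_width: 0.548
gripper_force: 0.0
```

Request:
drive_tool:
  rows:
    - [52,0,0,0,0,0,0]
    - [52,0,0,0,0,0,0]

```text
time_s: 24.33
tcp_pos: [0.6769, 0.0564, 0.122]
ee_rot: [[0.264, -0.964, -0.0], [-0.964, -0.264, 0.0], [-0.0, 0.0, -1.0]]
wrist_force: [-0.8, -0.6, -0.8]
gripper_width: 0.526
gripper_force: 0.0
```

Request:
drive_tool:
  rows:
    - [52,-4,-5,-30,0,0,0]
    - [52,0,0,-30,0,0,0]
    - [52,0,0,-20,0,0,0]
    - [52,0,0,-10,0,0,0]
    - [20,0,0,0,0,0,0]

```text
time_s: 24.75
tcp_pos: [0.6698, 0.0473, 0.0304]
ee_rot: [[0.26, -0.966, -0.005], [-0.966, -0.26, -0.001], [-0.0, 0.006, -1.0]]
wrist_force: [-0.0, 0.2, -0.3]
gripper_width: 0.495
gripper_force: 0.0
```

Request:
drive_tool:
  rows:
    - [20,0,0,0,0,0,0]
    - [20,0,0,0,0,0,0]
    - [20,0,0,0,0,0,0]
    - [20,0,0,0,0,0,0]
    - [20,0,0,0,0,0,0]

```text
time_s: 25.17
tcp_pos: [0.6731, 0.0482, 0.0352]
ee_rot: [[0.26, -0.965, 0.004], [-0.965, -0.26, 0.001], [0.0, -0.004, -1.0]]
wrist_force: [0.1, -0.2, 4.4]
gripper_width: 0.307
gripper_force: 30.0
```

Request:
drive_tool:
  rows:
    - [20,0,0,25,0,0,0]
    - [20,0,0,30,0,0,0]
    - [20,0,0,25,0,0,0]
    - [20,-13,-4,0,0,0,-0.12]
    - [20,-13,-5,0,0,0,-0.12]

```text
time_s: 25.58
tcp_pos: [0.6468, 0.0393, 0.1156]
ee_rot: [[0.018, -1.0, 0.005], [-1.0, -0.018, 0.002], [-0.002, -0.005, -1.0]]
wrist_force: [-0.1, 0.6, -1.3]
gripper_width: 0.304
gripper_force: 30.0
```

```bash
python3 -c "
from h import *
print(sense()['tcp_pos'],sense()['gripper_width'])
c=capture('scene');save(c,'s6',(220,120,350,220),5)"
```

```text
[0.64679194 0.03933858 0.11558858] 0.30360711558321724
```

View pics/s6.png

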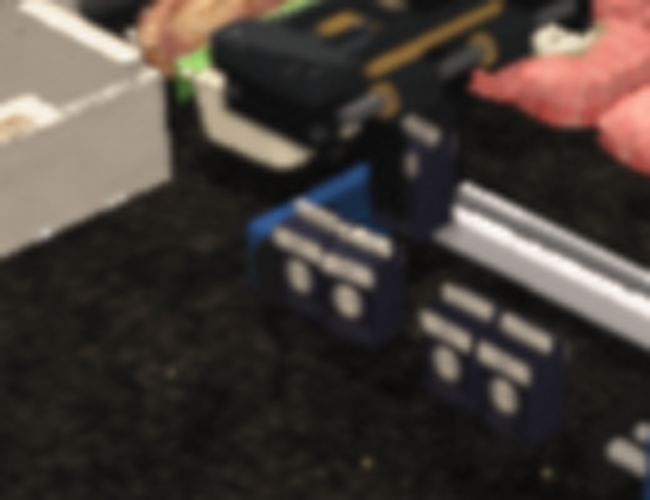

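The carton is held upright at 430,170, and the other four stand (310,285, 355,300, 455,360 and 515,380). I lower it into the gap.

Request:
drive_tool:
  rows:
    - [20,-2,-3,0,0,0,0.005]
    - [20,0,0,-15,0,0,0]
    - [20,0,0,-10,0,0,0]
    - [20,0,0,-8,0,0,0]
    - [20,0,0,-4,0,0,0]

```text
time_s: 26.05
tcp_pos: [0.643, 0.0356, 0.074]
ee_rot: [[0.029, -1.0, -0.003], [-1.0, -0.029, -0.001], [0.001, 0.003, -1.0]]
wrist_force: [0.7, 0.1, -0.9]
gripper_width: 0.305
gripper_force: 30.0
```

No contact; continue down.

Request:
drive_tool:
  rows:
    - [20,1,0,-15,0,0,0]
    - [20,0,0,-12,0,0,0]
    - [20,0,0,-8,0,0,0]
    - [20,0,0,-3,0,0,0]
    - [20,0,0,0,0,0,0]

```text
time_s: 26.47
tcp_pos: [0.6442, 0.0357, 0.0369]
ee_rot: [[0.028, -1.0, -0.002], [-1.0, -0.028, -0.001], [0.001, 0.002, -1.0]]
wrist_force: [-0.0, 0.7, -0.7]
gripper_width: 0.306
gripper_force: 30.0
```

Request:
drive_tool:
  rows:
    - [20,0,0,0,0,0,0]
    - [55,0,0,0,0,0,0]
    - [55,0,0,0,0,0,0]
    - [55,0,0,0,0,0,0]
    - [55,0,0,0,0,0,0]

```text
time_s: 26.88
tcp_pos: [0.6451, 0.0359, 0.0388]
ee_rot: [[0.028, -1.0, 0.001], [-1.0, -0.028, 0.0], [-0.0, -0.001, -1.0]]
wrist_force: [0.8, -0.0, 1.3]
gripper_width: 0.512
gripper_force: 0.0
```

Request:
drive_tool:
  rows:
    - [55,0,0,35,0,0,0]
    - [55,0,0,35,0,0,0]
    - [55,-28,-28,30,0,0,0]
    - [55,-28,-28,0,0,0,0.12]
    - [55,-28,-28,0,0,0,0.12]

```text
time_s: 27.3
tcp_pos: [0.5658, -0.0438, 0.1357]
ee_rot: [[0.272, -0.962, 0.005], [-0.962, -0.272, 0.001], [0.001, -0.005, -1.0]]
wrist_force: [-0.2, -1.1, -0.4]
gripper_width: 0.547
gripper_force: 0.0
```

Request:
drive_tool:
  rows:
    - [40,-28,-28,0,0,0,-0.12]
    - [40,-20,-28,0,0,0,-0.12]
    - [40,0,-28,0,0,0,-0.12]
    - [40,0,-28,0,0,0,-0.12]
    - [40,0,0,0,0,0,-0.12]

```text
time_s: 27.72
tcp_pos: [0.5168, -0.1591, 0.134]
ee_rot: [[-0.335, -0.942, 0.001], [-0.942, 0.335, -0.001], [0.0, -0.002, -1.0]]
wrist_force: [-0.3, 0.8, -0.8]
gripper_width: 0.404
gripper_force: 0.0
```

```bash
python3 m.py; python3 -c "
from h import *
c=capture('top');save(c,'t7',(220,110,350,220),5)"
```

```text
[699.5 102.6 101.5  67.8   2.1  52.9 144.  245.6 152.9]
[653.1  39.   32.4   3.9  89.3  53.4  28.  276.5 165.6]
[652.1   1.6  30.6   6.  -89.7  52.9  38.  290.8 166. ]
[652.3 -36.7  30.7   5.6 -89.6  53.8  39.  306.  166. ]
[635.1 105.8  84.4  23.2 -76.8  53.8 175.  251.8 172.8]
[636.8  38.8  33.2  16.7 -87.3  56.4  85.  276.7 172.5]
[634.7   1.8  31.2  14.  -89.6  52.2  69.  291.2 173.1]
[635.3 -36.7  30.7  13.  -89.8  55.2  67.  306.  172.9]
fixed 277 [685.6 141.  129.4  13.5   0.6]
slide 281 [ 693.6 -135.8   18.7  127.5   89.9]
handle 89 [ 648.1 -136.7   32.2   15.3    0. ]
[ 0.517 -0.158  0.134] 160.2088181956761 [  0.23  -20.025] 27.7667
```

View pics/t7.png

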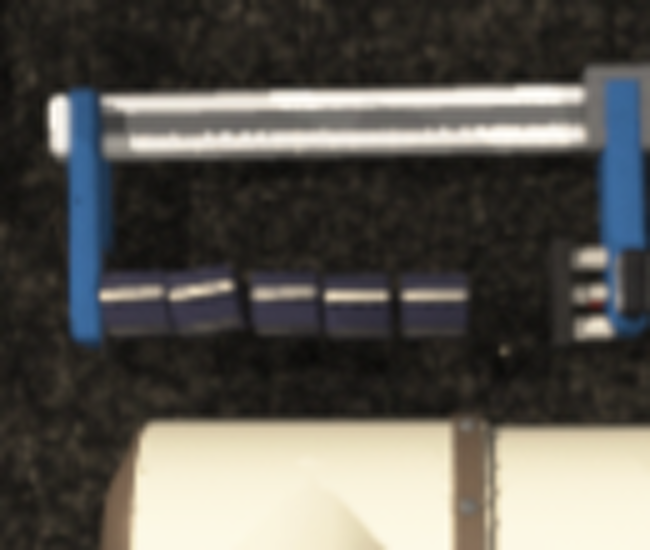

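All five cartons stand in one line (135,305 to 434,305), so now I go to the handle.

Request:
drive_tool:
  rows:
    - [40,13,2.2,0,0,0,-0.12]
    - [40,13,2.2,0,0,0,-0.12]
    - [40,13,2.2,0,0,0,-0.12]
    - [40,13,2.2,0,0,0,-0.12]
    - [40,13,2.2,0,0,0,-0.12]

```text
time_s: 28.23
tcp_pos: [0.583, -0.1436, 0.1335]
ee_rot: [[-0.803, -0.595, 0.0], [-0.595, 0.803, 0.0], [-0.0, -0.0, -1.0]]
wrist_force: [0.4, -0.2, 0.3]
gripper_width: 0.401
gripper_force: 0.0
```

Request:
drive_tool:
  rows:
    - [40,13,2.2,0,0,0,-0.12]
    - [40,13,2.2,0,0,0,-0.12]
    - [40,13,2.2,0,0,0,-0.12]
    - [40,13,2.2,0,0,0,-0.12]
    - [40,13,2.2,0,0,0,-0.12]

```text
time_s: 28.65
tcp_pos: [0.648, -0.1324, 0.1333]
ee_rot: [[-0.999, -0.038, 0.0], [-0.038, 0.999, 0.0], [-0.0, 0.0, -1.0]]
wrist_force: [-0.7, 0.6, 1.3]
gripper_width: 0.399
gripper_force: 0.0
```

Request:
drive_tool:
  rows:
    - [40,0,0,-20,0,0,0]
    - [40,0,0,-20,0,0,0]
    - [40,0,0,-18,0,0,0]
    - [40,0,0,0,0,0,0]

```text
time_s: 28.98
tcp_pos: [0.6446, -0.1324, 0.071]
ee_rot: [[-0.999, -0.042, -0.008], [-0.042, 0.999, 0.001], [0.008, 0.001, -1.0]]
wrist_force: [-0.5, -0.0, -0.8]
gripper_width: 0.403
gripper_force: 0.0
```

Request:
drive_tool:
  rows:
    - [40,2,-4,1,0,0,-0.02]
    - [5,0,0,0,0,0,0]
    - [5,0,0,0,0,0,0]
    - [5,0,0,0,0,0,0]
    - [5,0,0,0,0,0,0]

```text
time_s: 29.4
tcp_pos: [0.6498, -0.1377, 0.0775]
ee_rot: [[-1.0, -0.019, 0.002], [-0.019, 1.0, 0.0], [-0.002, 0.0, -1.0]]
wrist_force: [0.1, -0.5, -0.7]
gripper_width: 0.178
gripper_force: 0.0
```

Request:
drive_tool:
  rows:
    - [5,0,0,0,0,0,0]
    - [5,0,3,0,0,0,0]
    - [5,-0.1,6,0,0,0,0]
    - [5,-0.2,7,0,0,0,0]
    - [5,-0.2,7,0,0,0,0]

```text
time_s: 29.82
tcp_pos: [0.6491, -0.1173, 0.0774]
ee_rot: [[-1.0, -0.019, 0.001], [-0.019, 1.0, -0.004], [-0.001, -0.004, -1.0]]
wrist_force: [0.6, -8.3, 0.7]
gripper_width: 0.157
gripper_force: 30.0
```

Request:
drive_tool:
  rows:
    - [5,-0.2,7,0,0,0,0]
    - [5,-0.2,7,0,0,0,0]
    - [5,-0.2,7,0,0,0,0]
    - [5,-0.2,7,0,0,0,0]
    - [5,-0.2,5,0,0,0,0]

```text
time_s: 30.23
tcp_pos: [0.6481, -0.0839, 0.0774]
ee_rot: [[-1.0, -0.02, 0.001], [-0.02, 1.0, -0.003], [-0.001, -0.003, -1.0]]
wrist_force: [-0.1, -9.5, 2.5]
gripper_width: 0.159
gripper_force: 30.0
```

```bash
python3 m.py; python3 -c "
from h import *
c=capture('scene');save(c,'s8',(220,120,350,220),5)"
```

```text
[ 550.4 -289.2   45.8   42.5  -81.3   45.5  155.   405.4  203.6]
[ 520.7 -268.2   96.2   96.1  -81.2   45.3  666.   392.3  222.8]
fixed 22 [744.6 142.8  11.2  10.2   2.6]
slide 0 
handle 0 
[ 0.648 -0.083  0.077] 91.15633942612634 [  6.933 -95.916] 30.2833
```

View pics/s8.png

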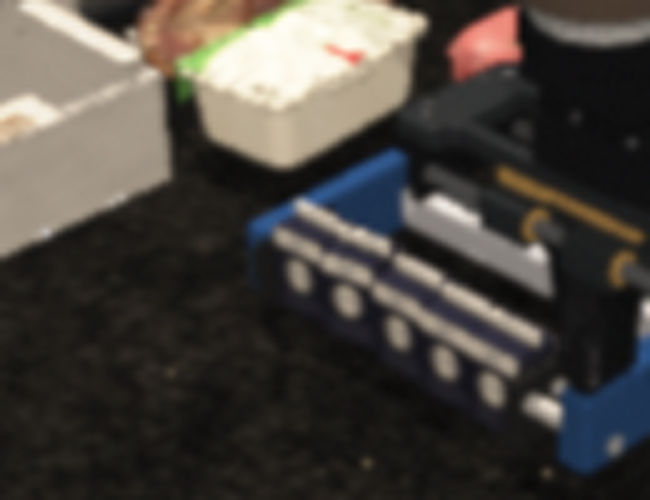

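The cartons are pushed together (295,270 to 490,385) and upright, with the jaw nearly on them. I close another 21 mm.

Request:
drive_tool:
  rows:
    - [5,-0.1,5,0,0,0,0]
    - [5,-0.1,4,0,0,0,0]
    - [5,-0.1,3,0,0,0,0]
    - [5,0,2,0,0,0,0]
    - [5,0,0,0,0,0,0]

```text
time_s: 30.75
tcp_pos: [0.6477, -0.0698, 0.0774]
ee_rot: [[-1.0, -0.02, 0.001], [-0.02, 1.0, -0.003], [-0.001, -0.003, -1.0]]
wrist_force: [0.5, -6.2, 2.1]
gripper_width: 0.165
gripper_force: 30.0
```

Request:
drive_tool:
  rows:
    - [5,0,2,0,0,0,0]
    - [5,0,2,0,0,0,0]
    - [5,0,1,0,0,0,0]
    - [5,0,0,0,0,0,0]

```text
time_s: 31.08
tcp_pos: [0.6476, -0.0653, 0.0774]
ee_rot: [[-1.0, -0.02, 0.0], [-0.02, 1.0, -0.003], [-0.0, -0.003, -1.0]]
wrist_force: [0.3, -8.6, 2.0]
gripper_width: 0.157
gripper_force: 30.0
```

```bash
python3 -c "
from h import *
c=capture('scene');save(c,'s9',(270,160,350,220),9)
print(sense()['tcp_pos'])"
```

```text
[ 0.64755951 -0.06532622  0.07735907]
```

View pics/s9.png

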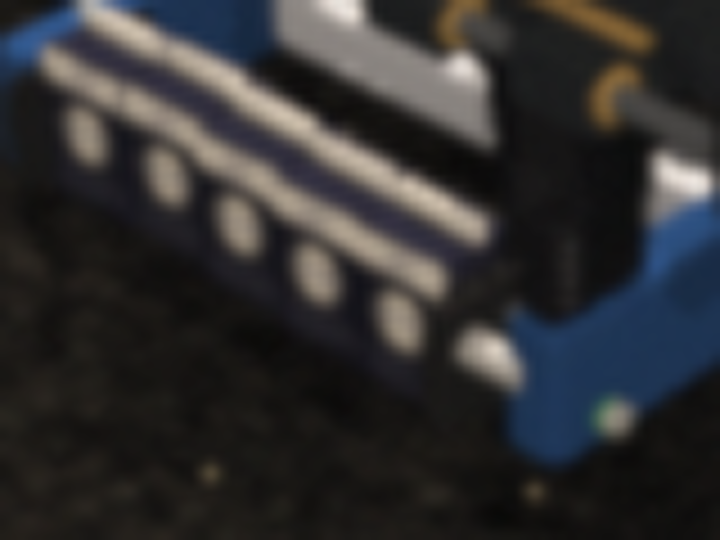

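Green is just showing on the pin at 600,415, and all five cartons are tight together. I press about 3 mm more, then release.

Request:
drive_tool:
  rows:
    - [5,0,1.5,0,0,0,0]
    - [5,0,1.5,0,0,0,0]
    - [5,0,0.5,0,0,0,0]
    - [5,0,0,0,0,0,0]
    - [5,0,0,0,0,0,0]

```text
time_s: 31.55
tcp_pos: [0.6475, -0.0623, 0.0774]
ee_rot: [[-1.0, -0.019, -0.0], [-0.019, 1.0, -0.004], [0.0, -0.004, -1.0]]
wrist_force: [1.3, -9.8, 3.5]
gripper_width: 0.16
gripper_force: 30.0
```

Request:
drive_tool:
  rows:
    - [25,0,0,0,0,0,0]
    - [30,0,0,0,0,0,0]
    - [30,0,0,0,0,0,0]
    - [30,0,0,20,0,0,0]
    - [30,0,0,30,0,0,0]

```text
time_s: 31.97
tcp_pos: [0.645, -0.0588, 0.123]
ee_rot: [[-1.0, -0.018, -0.008], [-0.018, 1.0, 0.0], [0.008, 0.0, -1.0]]
wrist_force: [0.0, 0.0, 0.9]
gripper_width: 0.299
gripper_force: 0.0
```

Request:
drive_tool:
  rows:
    - [30,-16,-25,20,0,0,0.11]
    - [30,-16,-25,0,0,0,0.11]
    - [30,-16,-25,0,0,0,0.11]
    - [30,-16,-25,0,0,0,0.11]
    - [30,-16,-25,0,0,0,0.11]

```text
time_s: 32.38
tcp_pos: [0.5667, -0.1845, 0.1464]
ee_rot: [[-0.839, -0.544, 0.0], [-0.544, 0.839, 0.0], [-0.001, 0.0, -1.0]]
wrist_force: [0.6, -0.4, -0.1]
gripper_width: 0.302
gripper_force: 0.0
```

Request:
drive_tool:
  rows:
    - [30,-16,-25,0,0,0,0.12]
    - [30,-16,-25,0,0,0,0.12]
    - [30,-16,-24,0,0,0,0.12]
    - [30,0,0,0,0,0,0.12]
    - [30,0,0,0,0,0,0.12]

```text
time_s: 32.8
tcp_pos: [0.5184, -0.2591, 0.1463]
ee_rot: [[-0.388, -0.922, -0.0], [-0.922, 0.388, 0.0], [-0.0, 0.0, -1.0]]
wrist_force: [0.3, 0.7, 0.5]
gripper_width: 0.305
gripper_force: 0.0
```

```bash
sed -i 's/<-.1)/<.1)/' m.py; python3 m.py; python3 -c "
from h import *
c=capture('scene');save(c,'s10',(220,140,350,230),6)"
```

```text
[663.6  70.7 196.6  86.1  61.2  58.5 232.  263.5 159.8]
[729.1 -72.3  28.1  13.6  33.5  49.4  29.  320.4 137.7]
[633.9  55.4 184.7  22.6 -87.1  56.1 387.  271.3 173.1]
fixed 266 [685.4 141.  128.5  13.7   0.7]
slide 263 [696.  -61.1 121.9  18.2   0.1]
handle 64 [647.9 -62.   33.1  15.1   2.7]
[ 0.519 -0.259  0.146] 157.45318738535053 [-10.492 -12.044] 32.85
```

View pics/s10.png

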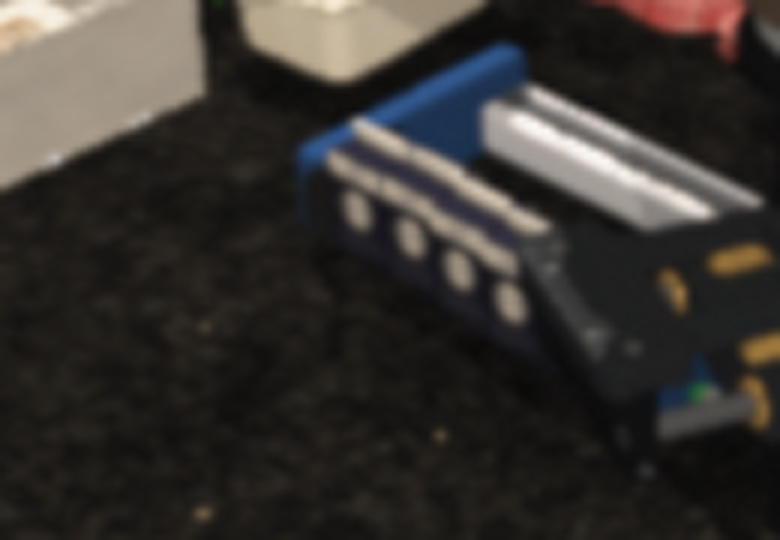

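The pin shows green (700,392), no red, and the row is clamped; gap ≈ 0.158, press ≈ 7 mm. Now the dial.

Request:
drive_tool:
  rows:
    - [30,0.5,-2,0,0,0,0.11]
    - [30,0,-2,0,0,0,0.11]
    - [30,0,-2,0,0,0,0.11]
    - [30,0,-1.5,0,0,0,0.11]
    - [30,0,0,0,0,0,0.11]

```text
time_s: 33.32
tcp_pos: [0.5203, -0.2651, 0.1462]
ee_rot: [[0.15, -0.989, -0.0], [-0.989, -0.15, 0.0], [-0.0, 0.0, -1.0]]
wrist_force: [-0.2, 0.5, -0.3]
gripper_width: 0.302
gripper_force: 0.0
```

Request:
drive_tool:
  rows:
    - [30,0,0,-30,0,0,0]
    - [30,0,0,-30,0,0,0]
    - [30,0,0,-15,0,0,0]
    - [30,0,0,0,0,0,0]

```text
time_s: 33.65
tcp_pos: [0.5189, -0.2647, 0.0685]
ee_rot: [[0.145, -0.989, -0.005], [-0.989, -0.145, 0.001], [-0.002, 0.005, -1.0]]
wrist_force: [-0.0, 0.4, 0.3]
gripper_width: 0.3
gripper_force: 0.0
```

Request:
drive_tool:
  rows:
    - [30,0,-2,0,0,0,0]
    - [5,0,0,0,0,0,0]
    - [5,0,0,0,0,0,0]
    - [5,0,0,0,0,0,0]
    - [5,0,0,0,0,0,0]

```text
time_s: 34.07
tcp_pos: [0.5222, -0.2677, 0.0726]
ee_rot: [[0.147, -0.989, 0.006], [-0.989, -0.147, -0.001], [0.002, -0.006, -1.0]]
wrist_force: [3.8, 1.4, -0.7]
gripper_width: 0.136
gripper_force: 30.0
```

Request:
drive_tool:
  rows:
    - [5,0,0,0,0,0,-0.1]
    - [5,0,0,0,0,0,-0.1]
    - [5,0,0,0,0,0,-0.1]
    - [5,0,0,0,0,0,-0.1]
    - [5,0,0,0,0,0,-0.1]

```text
time_s: 34.48
tcp_pos: [0.5224, -0.2677, 0.0726]
ee_rot: [[-0.349, -0.937, 0.006], [-0.937, 0.349, -0.001], [-0.001, -0.006, -1.0]]
wrist_force: [4.7, 2.6, 0.1]
gripper_width: 0.135
gripper_force: 30.0
```

Request:
drive_tool:
  rows:
    - [5,0,0,0,0,0,-0.118]
    - [5,0,0,0,0,0,-0.118]
    - [5,0,0,0,0,0,-0.118]
    - [5,0,0,0,0,0,-0.118]
    - [5,0,0,0,0,0,-0.118]

```text
time_s: 34.9
tcp_pos: [0.5226, -0.2678, 0.0726]
ee_rot: [[-0.812, -0.584, 0.006], [-0.584, 0.812, -0.001], [-0.004, -0.005, -1.0]]
wrist_force: [3.6, 1.3, -0.8]
gripper_width: 0.136
gripper_force: 30.0
```

Request:
drive_tool:
  rows:
    - [5,0,0,0,0,0,-0.118]
    - [5,0,0,0,0,0,-0.118]
    - [5,0,0,0,0,0,-0.118]
    - [5,0,0,0,0,0,-0.118]
    - [5,0,0,0,0,0,-0.118]

```text
time_s: 35.32
tcp_pos: [0.5226, -0.268, 0.0726]
ee_rot: [[-0.999, -0.034, 0.006], [-0.034, 0.999, -0.002], [-0.006, -0.002, -1.0]]
wrist_force: [5.1, 0.3, -0.2]
gripper_width: 0.132
gripper_force: 30.0
```

Request:
drive_tool:
  rows:
    - [5,0,0,0,0,0,-0.118]
    - [5,0,0,0,0,0,-0.118]
    - [5,0,0,0,0,0,-0.118]
    - [5,0,0,0,0,0,-0.118]
    - [5,0,0,0,0,0,-0.118]

```text
time_s: 35.73
tcp_pos: [0.5226, -0.2682, 0.0726]
ee_rot: [[-0.849, 0.528, 0.006], [0.528, 0.849, -0.002], [-0.006, 0.002, -1.0]]
wrist_force: [4.2, -0.6, -1.4]
gripper_width: 0.137
gripper_force: 30.0
```

Request:
drive_tool:
  rows:
    - [5,0,0,0,0,0,-0.118]
    - [5,0,0,0,0,0,-0.118]
    - [5,0,0,0,0,0,-0.11]
    - [5,0,0,0,0,0,0]

```text
time_s: 36.07
tcp_pos: [0.5225, -0.2683, 0.0726]
ee_rot: [[-0.623, 0.782, 0.006], [0.782, 0.623, -0.002], [-0.005, 0.004, -1.0]]
wrist_force: [5.3, -0.2, 0.3]
gripper_width: 0.137
gripper_force: 30.0
```

Request:
drive_tool:
  rows:
    - [20,0,0,0,0,0,0]
    - [30,0,0,0,0,0,0]
    - [30,0,0,0,0,0,0]
    - [30,0,0,25,0,0,0]
    - [30,0,0,35,0,0,0]

```text
time_s: 36.48
tcp_pos: [0.5163, -0.2668, 0.1281]
ee_rot: [[-0.624, 0.781, -0.011], [0.782, 0.624, 0.003], [0.009, -0.007, -1.0]]
wrist_force: [0.7, 0.0, 1.4]
gripper_width: 0.291
gripper_force: 0.0
```

Request:
drive_tool:
  rows:
    - [30,0,0,35,0,0,0.12]
    - [30,-20,30,20,0,0,0.12]
    - [30,-20,30,20,0,0,0.12]
    - [30,-20,30,0,0,0,0.12]
    - [30,-20,30,0,0,0,0.12]

```text
time_s: 36.9
tcp_pos: [0.4385, -0.1469, 0.2072]
ee_rot: [[-0.958, 0.287, 0.001], [0.287, 0.958, 0.0], [-0.001, 0.0, -1.0]]
wrist_force: [0.0, 0.7, -0.4]
gripper_width: 0.3
gripper_force: 0.0
```

Request:
drive_tool:
  rows:
    - [30,-20,35,0,0,0,0]
    - [30,0,35,0,0,0,0]
    - [30,0,35,0,0,0,0]
    - [30,0,35,0,0,0,0]
    - [30,0,0,0,0,0,0]

```text
time_s: 37.32
tcp_pos: [0.4192, -0.004, 0.2065]
ee_rot: [[-0.958, 0.286, 0.0], [0.286, 0.958, 0.001], [0.0, 0.001, -1.0]]
wrist_force: [-0.2, -0.1, 0.1]
gripper_width: 0.3
gripper_force: 0.0
```

```bash
python3 m.py; python3 -c "
from h import *
c=capture('top');save(c,'t11',(220,110,440,260),3.6)
P=cloud(c,np.ones((400,640),bool))
k=(P[:,2]>.068)&(P[:,2]<.085)&(P[:,0]<.56)&(P[:,0]>.47)&(P[:,1]<-.2)&(P[:,1]>-.32)
print('bar',cv2.minAreaRect((P[k,:2]*1000).astype(np.float32)))"
```

```text
[663.8  70.8 197.   86.4  61.3  53.6 240.  262.9 159.6]
[633.2  55.3 184.6  23.1 -88.   54.4 388.  271.4 173.1]
[ 552.1 -290.7   41.8   36.5  -82.9   44.5  105.   405.6  203. ]
[ 542.2 -239.4   41.4   40.5  -81.8   44.8  159.   382.5  207.7]
[ 497.4 -272.    92.9   48.1  -81.7   45.9  407.   397.   228.9]
fixed 271 [685.8 141.1 129.3  13.7   0.8]
slide 275 [692.3 -61.1 130.2  18.1   0.2]
handle 82 [647.5 -61.7  32.8  15.    0.4]
[ 0.419 -0.006  0.206] 73.32525463412959 [  21.627 -128.294] 37.3667
bar ((519.6766967773438, -266.9560241699219), (12.121598243713379, 41.93329620361328), 37.81972122192383)
```

View pics/t11.png

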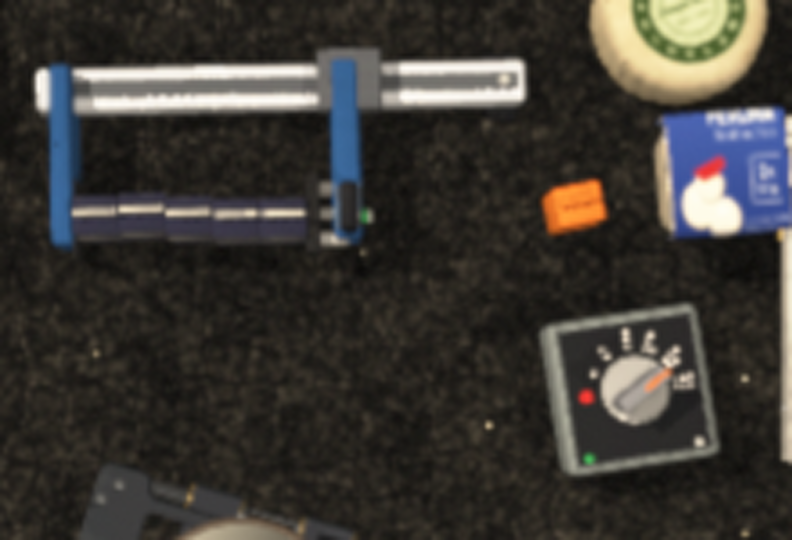

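The final view shows five cartons tight in line (70–305,215), green at the pin (366,215), and the dial pointer at the 5-dot mark (672,358). The cup is unmoved and the arm is clear. I hand in.

```bash
python3 -c "
from station import *
print(finish_job())"
```

```text
the job is handed in; nothing more can be done
None
```

The job is handed in with no verdict returned: all five cartons stand clamped in the row with green showing on the pin, the dial is on 5, and the cup is where it was.

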